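# Put the seasonings back in their holders

## Robot

A 6-joint arm with a two-finger parallel gripper is mounted at the origin on a cart in front of the work surface, level with it; the furniture and walls round the work are solid. World frame = base frame: x ahead of the robot, y to its left, z up, the work surface at z = 0. Lengths are in mm, angles in rad, forces in N, time in s.
With the tool pointing down it reaches from about 250 to 800 mm from the base axis. Payload 8.5 kg.
Tool frame: the origin (TCP) lies between the finger pads; the fingertips stand 25 mm ahead of it and the grasp point (between the pads) lies 6 mm ahead of it (env.tips_ahead is the distance from the TCP to the fingertips, in mm); z points along the fingers, y is the line along which they close (so a half turn about z gives the same grasp; the last joint's range is limited). The gripper opens to 85 mm and grips with 20 to 120 N. Pads are 22 mm wide; open, the fingers measure 114 mm over their backs; the gripper's body (76 mm by 85 mm) begins 54 mm behind the grasp point. The pads swing forward as they close: fully open they stand 13 mm farther back than shut.
Start: joints at [-1.337, 0.238, -0.013, 1.319, 0, 1.571], TCP at [121.618, -510.676, 256.276] pointing down, gripper open.
Joint ranges: [-2.66, 2.66], [-1.03, 1.9], [-1.14, 1.46], [-1.82, 2.27], [-1.45, 1.34], [-3.14, 3.14]. Speed limits (rad/s): [2.22, 2.22, 2.79, 3.14, 3.14, 3.14].

## Interface

Orientations are given as a unit quaternion [x, y, z, w].
In Python, from workcell import env gives the robot as it stands. The module is installed in compiled form; this text tells all that it offers.
- The arm moves only by the shell command python3 -m handwheel 'ROWS' [FORCE]. ROWS is JSON, a list of rows, each an object with "translation": the shift along the tool's x, y, z in cm, a list of three; "rot": the turn, a rotation vector about the tool's x, y, z in rad, a list of three; "claw": the opening, from -1 (shut) to 1 (fully open). A call has 1 to 12 rows; each row is the pose to reach, as a shift and turn from the pose commanded when the call began, along the tool's axes at that moment; what a row does not reach only later rows make up. A row lasts 1/12 s, in which the tool goes at most 41.7 mm and 7.16 degrees, less where a joint would pass 70% of its speed; a pose out of reach is approached as far as the arm can. A call with a gripper value outside its range is refused whole. The fingers move at their own pace and stop on an object; FORCE is the grip in N (left out, the last holds). Time passes only in rows, so rows that repeat a pose let the fingers close. It gives the time, the measured TCP pose, the force, the opening and the grip force at its end, in the units of the state.
- env.get_state(): the state, without advancing time (a new reading comes with each control period).
- env.get_image(name): name is "scene" or "top" or "wrist"; returns the picture (480x640x3 uint8, red, green, blue); there is no depth.
- env.camera_model(name): a dict with "fov_y" (degrees; the focal length in pixels is half the picture's height over the tangent of half this angle, whatever the lens; pixels are square), "cx", "cy" (the principal point, pixels), "k1" (the pictures are not rectified: a ray, as slopes to the right and down, at radius r is drawn at 1 + k1 r^2 times it, then the intrinsics apply), "pose" (4x4, takes a point from camera to world coordinates). Camera axes: x right, y down, z forward; pixel columns grow to the right and rows downward; lengths in mm; the calibration is good to about 2 mm. A picture is of the moment at which its call begins: read the wrist's pose just before it. camera_model takes no time and is no camera call; for the wrist camera it gives the pose at the moment of the call.
- env.job_done(): hands the job in; it is judged then, once.
Trained networks look in the newest picture that a camera, given by its name, has taken for a name from the list of things; names that differ only in an ending like _2 or _b are one class to them, and where a whole thing is asked for, a point or a joint stands for the part that bears it (a point fixed in the world has none). Each returns a list of dicts, best first, with "confidence" (0 to 1); they miss things now and then, are a little off and sometimes report something else, mostly with a low value. They report only what shows in the picture. A call takes as long as a camera call. They do not tell look-alikes from the thing itself.
- env.find_in(camera, query): "rect" ([centre column, centre row, width, height] in pixels, round what is visible of it).
- env.regions_of(camera, query): "pixels" (480x640 bool, what is visible of it) and "rect" ([centre column, centre row, width, height] in pixels, round what is visible of it).
- env.mark_of(camera, query): "pixel" ([column, row] in pixels: a listed point, or the origin of a listed thing).
The state is a dict: "time": time; "joint_positions": joint angles; "dq": joint speeds; "joint_torque": joint torques, N m; "eef_pos": TCP position; "orientation": TCP orientation; "wrist_force": force on the tool from outside, world axes, zero at the start; "wrist_torque": the same for the moment, N m; "gripper_width": opening from 0.0 (shut) to 1.0 (fully open); "finger_force": force on a finger pad.
Only numpy, scipy, OpenCV 4.12 (cv2) and the standard library are available. Lean on these libraries where they do the work, as an engineer would, in place of code of your own. Each camera call takes 0.05 s, during which the arm holds its last target. There are 200 camera calls.

## Task

Put the seasonings away where each kind belongs: the two pepper mills into the two wide wells of the dark mill tray, every spice jar into its own well of the pale spice block, and the garlic bulb into the terracotta dish. One spice jar already stands in the spice block and another was left by mistake in a well meant for a mill. Mills and jars must end upright and fully down in their wells; set everything down rather than dropping it, tip no mill or jar over, and leave the salt pot where it stands.

Things in the scene. Friction and masses are not known exactly. Their poses are not given: they have to be found in the camera images.
- dark_mill: Tall turned pepper mill of dark wood, loose: 58 across at the foot, 170 high. Its round head (about 49 across, from 123 to 159 above the foot) is good to grip; a 12 wide metal knob stands on it up to 170. About 0.18 kg; hold it firmly, it can swing between the pads. Origin: centre of its underside, z up. At the start it stands on the worktop.
- pale_mill: Shorter turned mill of pale wood, loose: 58 across at the foot, 140 high. Its round head (about 48 across, from 102 to 129 above the foot) is good to grip; a 12 wide metal knob stands on it up to 140. About 0.18 kg; hold it firmly, it can swing between the pads. Origin: centre of its underside, z up. At the start it stands on the worktop.
- spice_jar_a: Loose glass spice jar with a wooden stopper: round body 41 across and 78 high, stopper 35 across, 96 high over all; its clear upper glass is hard to see, so the stopper may seem to float. The three jars are interchangeable. Origin: centre of its underside, z up. About 0.11 kg. At the start it stands on the worktop.
- spice_jar_b: Loose glass spice jar with a wooden stopper: round body 41 across and 78 high, stopper 35 across, 96 high over all; its clear upper glass is hard to see, so the stopper may seem to float. The three jars are interchangeable. Origin: centre of its underside, z up. About 0.11 kg. At the start either this jar or spice_jar_c stands in a well of the mill tray and the other in the spice block.
- spice_jar_c: Loose glass spice jar with a wooden stopper: round body 41 across and 78 high, stopper 35 across, 96 high over all; its clear upper glass is hard to see, so the stopper may seem to float. The three jars are interchangeable. Origin: centre of its underside, z up. About 0.11 kg. At the start either this jar or spice_jar_b stands in a well of the mill tray and the other in the spice block.
- garlic: Garlic bulb, loose: 60 by 57 across and 58 high, about 0.04 kg, rounded, widest a little below mid-height, narrowing to a short stalk on top. Origin: centre of its underside, z up. At the start it stands on the worktop.
- mill_tray: Dark wooden tray, fixed: 100 (along its x) by 200 (along its y) by 32 high, with two round wells 76 across and 24 deep (flat floor 8 above the tray's underside; 4 mm bevel at the mouth), centred at x = 0, y = -45 and y = +45 in its frame. Origin: centre of its underside, z up.
- spice_block: Pale wooden block, fixed: 78 (along its x) by 226 (along its y) by 32 high, with three round wells 56 across and 24 deep (flat floor 8 above the block's underside; 4 mm bevel at the mouth), centred at x = 0, y = -66, 0 and +66 in its frame. Origin: centre of its underside, z up. One well holds a jar at the start.
- garlic_dish: Round shallow terracotta dish, fixed: 148 across at the rim, 30 high, flat inner floor about 110 across lying 8 above its underside, flaring sides 5 thick. Origin: centre of its underside, z up.
- salt_pot: Round wooden salt pot with a flat lid, loose: 86 across, 70 high, standing on the worktop beyond the holders; to be left where it is. Over and behind it wall cabinets hang about 0.5 m above the worktop, their pulls reaching out to about x = 0.59 m. Origin: centre of its underside, z up.
Mind the look-alikes: they are no part of the job. Leave any turquoise look-alike of the spice_jar_a alone.

How it is judged (in metres and radians):
At the end, for the whole second after the job is handed in: Each mill in a well of the mill tray, each spice jar in a well of the spice block: foot within 10 mm of the well centre along each holder axis and 5 mm of its floor, lean under 0.1 rad. Garlic resting in the dish, underside centre within 50 mm of the dish centre. All released and at rest (x of dark_mill in the frame of mill_tray between -0.01 and 0.01 m and z of dark_mill in the frame of mill_tray between 0.003 and 0.013 m and (y of dark_mill in the frame of mill_tray between -0.055 and -0.035 m or y of dark_mill in the frame of mill_tray between 0.035 and 0.055 m) and angle between each of dark_mill, pale_mill, spice_jar_a, spice_jar_b, spice_jar_c's own z axis and vertical below 0.1 rad and linear speed of each of dark_mill, pale_mill, spice_jar_a, spice_jar_b, spice_jar_c, garlic below 0.02 m/s and x of pale_mill in the frame of mill_tray between -0.01 and 0.01 m and z of pale_mill in the frame of mill_tray between 0.003 and 0.013 m and (y of pale_mill in the frame of mill_tray between -0.055 and -0.035 m or y of pale_mill in the frame of mill_tray between 0.035 and 0.055 m) and x of spice_jar_a in the frame of spice_block between -0.01 and 0.01 m and z of spice_jar_a in the frame of spice_block between 0.003 and 0.013 m and (y of spice_jar_a in the frame of spice_block between -0.076 and -0.056 m or y of spice_jar_a in the frame of spice_block between -0.01 and 0.01 m or y of spice_jar_a in the frame of spice_block between 0.056 and 0.076 m) and x of spice_jar_b in the frame of spice_block between -0.01 and 0.01 m and z of spice_jar_b in the frame of spice_block between 0.003 and 0.013 m and (y of spice_jar_b in the frame of spice_block between -0.076 and -0.056 m or y of spice_jar_b in the frame of spice_block between -0.01 and 0.01 m or y of spice_jar_b in the frame of spice_block between 0.056 and 0.076 m) and x of spice_jar_c in the frame of spice_block between -0.01 and 0.01 m and z of spice_jar_c in the frame of spice_block between 0.003 and 0.013 m and (y of spice_jar_c in the frame of spice_block between -0.076 and -0.056 m or y of spice_jar_c in the frame of spice_block between -0.01 and 0.01 m or y of spice_jar_c in the frame of spice_block between 0.056 and 0.076 m) and horizontal distance between garlic and garlic_dish below 0.05 m and height (world z) of garlic below 0.05 m and contact force between garlic and garlic_dish above 0.1 N); the robot touches nothing.
It fails at once if a mill or a spice jar is tipped by more than about 40 degrees (angle between any of dark_mill, pale_mill, spice_jar_a, spice_jar_b, spice_jar_c's own z axis and vertical above 0.7 rad).
It fails at once if a mill, a jar or the garlic is dropped (falls free of the fingers faster than 0.8 m/s, about 33 mm of fall) ((linear speed of dark_mill above 0.8 m/s and contact force between the fingers and dark_mill below 0.05 N) or (linear speed of pale_mill above 0.8 m/s and contact force between the fingers and pale_mill below 0.05 N) or (linear speed of spice_jar_a above 0.8 m/s and contact force between the fingers and spice_jar_a below 0.05 N) or (linear speed of spice_jar_b above 0.8 m/s and contact force between the fingers and spice_jar_b below 0.05 N) or (linear speed of spice_jar_c above 0.8 m/s and contact force between the fingers and spice_jar_c below 0.05 N) or (linear speed of garlic above 0.8 m/s and contact force between the fingers and garlic below 0.05 N)).
It fails at once if the salt pot is pushed more than 30 mm from its place (distance of salt_pot from where it was at the start of the episode above 0.03 m).
It also fails if it takes over 128 s, if anything falls off the work surface, if the arm or the gripper's body presses on something with over 40 N, if the wrist force passes 120 N, or if a joint passes its speed limit or range.

## Working session

There is one attempt and no reset: what is moved stays moved. The work goes in short steps, Python scripts to look and compute and a shell command to move; the robot and the scene stay as the last step left them, time stands still between calls to the robot, and variables do not carry over. Pictures are saved under pics/ and viewed, at most 15 in all, crops included, and the job is handed in when it is done.

```bash
mkdir -p pics; cat > h.py <<'E'
import numpy as np, cv2
from workcell import env
from scipy.spatial.transform import Rotation as R
def save(cam,name):
    im=env.get_image(cam); cv2.imwrite(f'pics/{name}.png',im[:,:,::-1]); return im
def ray(m,px):
    f=240/np.tan(np.radians(m['fov_y'])/2)
    d=np.array([(px[0]-m['cx'])/f,(px[1]-m['cy'])/f]); u=d.copy()
    for _ in range(20): u=d/(1+m['k1']*(u@u))
    P=np.array(m['pose']); return P[:3,3],P[:3,:3]@np.array([u[0],u[1],1])
def at(m,px,z):
    o,d=ray(m,px); return o+d*(z-o[2])/d[2]
def proj(m,p):
    P=np.array(m['pose']); c=P[:3,:3].T@(np.array(p,float)-P[:3,3]); u=c[:2]/c[2]
    f=240/np.tan(np.radians(m['fov_y'])/2); u=u*(1+m['k1']*(u@u)); return u*f+[m['cx'],m['cy']]
E
python3 - <<'E'
from h import *
np.set_printoptions(precision=1,suppress=True)
for c in ['scene','top']:
    save(c,c+'0'); m=env.camera_model(c); print(c,m['fov_y'],m['k1'],np.array(m['pose'])[:3].tolist())
    for q in ['dark_mill','pale_mill','spice_jar_a','garlic','mill_tray','spice_block','garlic_dish','salt_pot']:
        for r in env.find_in(c,q): print(q,round(r['confidence'],2),np.array(r['rect']))
        for r in env.mark_of(c,q):
            print('  mark',round(r['confidence'],2),np.array(r['pixel']),at(m,r['pixel'],0)[:2])
print(env.get_state())
E
```

```text
scene 53.05842702607471 -0.05614952837280008 [[-0.46522797137177646, -0.5230440013828491, 0.7141343762001093, -374.8703928423764], [-0.8851725281549643, 0.26969131354673687, -0.37912556072782067, 543.4853889288138], [0.0057035123433087425, -0.8085119467360106, -0.5884521237382833, 794.1143820309727]]
  mark 0.84 [277.8 305.9] [383.8 229.8]
pale_mill 0.85 [224.2 301.6  28.3  55.6]
  mark 0.83 [225.4 319.4] [398.5 354.1]
spice_jar_a 0.85 [247.  256.5  16.4  30.6]
spice_jar_a 0.8 [317.6 279.4  14.8  42.1]
spice_jar_a 0.67 [374.3 230.6  14.4  38.3]
  mark 0.87 [318.2 294.1] [375.9 126.2]
  mark 0.8 [374.6 245.2] [ 477.8 -105.2]
  mark 0.64 [248.4 273.7] [524.3 247.9]
mill_tray 0.68 [277.8 279.5  29.5  69.6]
mill_tray 0.64 [390.9 221.8  14.9  26.7]
  mark 0.31 [224.1 287.3] [503.5 320.2]
spice_block 0.63 [219.4 282.5  91.1  61.7]
  mark 0.65 [225.3 284.7] [511.3 314.3]
garlic_dish 0.73 [326.5 252.4  54.7  36.1]
  mark 0.98 [324.4 259.4] [486.6  47.8]
salt_pot 0.98 [343.2 207.3  29.4  36.8]
salt_pot 0.67 [317.5 279.2  16.7  41.8]
  mark 0.88 [341.  214.8] [ 651.3 -100.3]
top 47.75752577144
[... 1119 characters left out ...]
k 0.7 [213.3 244.4 103.8  48.7]
  mark 0.92 [213.2 247. ] [504.5 321.2]
garlic_dish 0.81 [333.2 251.7  70.1  66.3]
  mark 0.64 [196.9 293.6] [397.  358.3]
  mark 0.63 [334.7 249.7] [493.   39.5]
  mark 0.41 [392.8 176.3] [ 665.3 -101.7]
  mark 0.78 [394.1 178. ] [ 661.1 -104.6]
{'time': 1.7, 'joint_positions': array([-1.3,  0.2, -0. ,  1.3, -0. ,  1.6]), 'dq': array([-0.,  0.,  0.,  0.,  0., -0.]), 'joint_torque': array([ -0. , -53.9,  34.7,   0. ,  -0. ,   0. ]), 'eef_pos': array([ 121.6, -510.7,  256.3]), 'orientation': array([ 1. ,  0.1, -0. , -0. ]), 'wrist_force': array([-0.5, -0.1,  0.2]), 'wrist_torque': array([-0.,  0., -0.]), 'finger_force': 0.0, 'gripper_width': 1.0019311669262494}
```

View pics/top0.png

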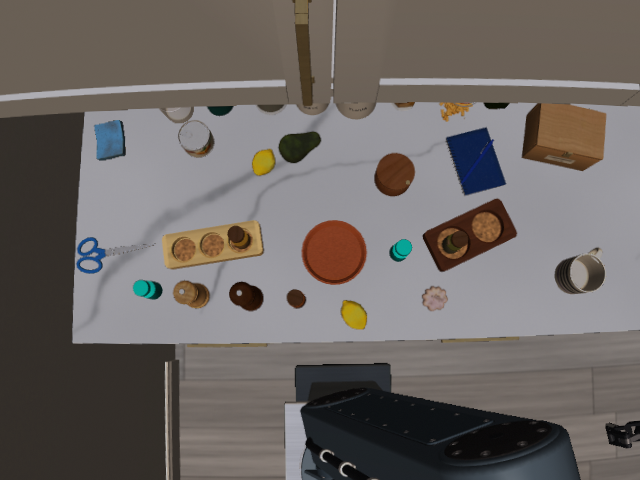

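View pics/scene0.png

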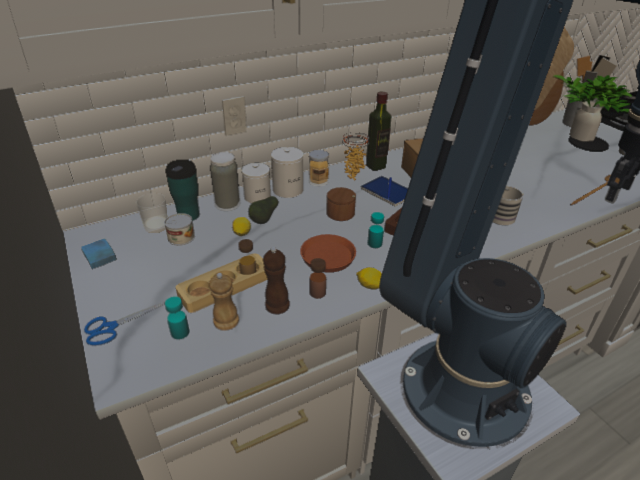

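```bash
cat >> h.py <<'E'
def fitbox(m,mask,dims,guess):
    """fit (x,y,yaw) of a box on the table to a silhouette, by IoU"""
    from scipy.optimize import minimize
    hull=cv2.convexHull(np.argwhere(mask)[:,::-1].astype(np.int32))
    S=8; M=np.zeros((480*4,640*4),np.uint8); M=cv2.resize(mask.astype(np.uint8),None,fx=4,fy=4,interpolation=cv2.INTER_NEAREST)
    def cost(q):
        c,s=np.cos(q[2]),np.sin(q[2]); pts=[]
        for a in(-1,1):
            for b in(-1,1):
                for z in(0,dims[2]):
                    x,y=a*dims[0]/2,b*dims[1]/2
                    pts.append(proj(m,[q[0]+c*x-s*y,q[1]+s*x+c*y,z]))
        h=cv2.convexHull(((np.array(pts)+.5)*4*16).astype(np.int32).reshape(-1,1,2))
        I=np.zeros_like(M); cv2.fillPoly(I,[h],1,shift=4)
        return -np.logical_and(I,M).sum()/np.logical_or(I,M).sum()
    r=minimize(cost,guess,method='Nelder-Mead',options=dict(initial_simplex=np.array(guess)+np.array([[0,0,0],[8,0,0],[0,8,0],[0,0,.1]])))
    return r.x,-r.fun
def togo(pos,yaw=None):
    """tool-axis shift (cm) and turn to put the TCP at pos, tool down, closing line at yaw (mod pi)"""
    s=env.get_state(); Rc=R.from_quat(s['orientation'])
    t=Rc.inv().apply(np.array(pos)-s['eef_pos'])/10
    y=Rc.as_matrix()[:,1]; cur=np.arctan2(y[1],y[0])
    if yaw is None: yaw=cur
    d=(yaw-cur+np.pi/2)%np.pi-np.pi/2; yw=cur+d
    ya=np.array([np.cos(yw),np.sin(yw),0]); z=np.array([0,0,-1.]); Rt=R.from_matrix(np.array([np.cross(ya,z),ya,z]).T)
    rv=(Rc.inv()*Rt).as_rotvec()
    print('eef',s['eef_pos'].round(1),'closing yaw',round(cur,3),'j6',round(s['joint_positions'][5],2),'| shift cm',t.round(2),'rot',rv.round(3),'steps',round(np.linalg.norm(rv)/.125,1),round(np.linalg.norm(t)/4.17,1))
E
python3 - <<'E'
from h import *
np.set_printoptions(precision=3,suppress=True)
im=env.get_image('top'); m=env.camera_model('top')
for q,d,g in [('mill_tray',(100,200,32),[520,-275,.4]),('spice_block',(78,226,32),[505,320,-.05])]:
    r=env.regions_of('top',q)[0]; k=np.ascontiguousarray(r['pixels'].astype(np.uint8))
    k=cv2.morphologyEx(k,cv2.MORPH_CLOSE,np.ones((9,9)))
    cs,_=cv2.findContours(k,cv2.RETR_EXTERNAL,2); f=np.zeros_like(k); cv2.drawContours(f,[max(cs,key=cv2.contourArea)],-1,1,-1)
    x,v=fitbox(m,f>0,d,g); print(q,x,v,r['rect'])
    c,s=np.cos(x[2]),np.sin(x[2])
    for y in ([-45,45] if d[0]==100 else [-66,0,66]):
        w=[x[0]-s*y,x[1]+c*y]; print('  well',w,proj(m,[*w,32]))
for r in env.regions_of('top','spice_jar_a'):
    ys,xs=np.nonzero(r['pixels']); print(r['confidence'],r['rect'])
w=env.camera_model('wrist'); s=env.get_state(); Rc=R.from_quat(s['orientation']).as_matrix()
P=np.array(w['pose']); print('cam in tool',Rc.T@(P[:3,3]-s['eef_pos'])); print(Rc.T@P[:3,:3],w['fov_y'])
togo([497,-226,200],.35)
E
```

```text
mill_tray [ 520.413 -272.267    0.422] 0.9636158263996054 [469.1, 235.4, 91.2, 73.0]
  well [np.float64(538.8624405924531), np.float64(-313.3114085975479)] [488.11  224.981]
  well [np.float64(501.963250608924), np.float64(-231.22334747682572)] [454.006 241.568]
spice_block [507.815 319.182   0.136] 0.9578968573730863 [213.2, 246.9, 106.3, 49.5]
  well [np.float64(516.7885512325495), np.float64(253.79486866453078)] [239.898 239.134]
  well [np.float64(507.8148631160676), np.float64(319.18196923940036)] [211.252 243.596]
  well [np.float64(498.8411749995857), np.float64(384.56906981426994)] [182.845 248.033]
0.94 [399.8, 249.1, 20.7, 17.1]
0.83 [295.9, 299.9, 20.9, 16.1]
0.77 [238.3, 238.3, 21.8, 19.7]
0.64 [455.5, 241.4, 26.4, 22.4]
0.64 [146.3, 290.9, 29.5, 22.5]
cam in tool [  81.461   -0.667 -116.698]
[[-0.001 -0.949 -0.316]
 [ 1.    -0.001  0.001]
 [-0.001 -0.316  0.949]] 64.04378737991398
eef [ 121.6 -510.7  256.3] closing yaw -1.337 j6 1.57 | shift cm [ 43.11 -19.     5.63] rot [-0.     0.     1.455] steps 11.6 11.4
```

```bash
sed -i 's|d=(yaw-cur+np.pi/2)%np.pi-np.pi/2|d=(yaw-cur+np.pi)%(2*np.pi)-np.pi|' h.py; python3 - <<'E'
from h import *
togo([502,-231,200],.42)
E
```

```text
eef [ 121.6 -510.7  256.3] closing yaw -1.337 j6 1.57 | shift cm [ 43.48 -18.4    5.63] rot [-0.    -0.    -1.757] steps 14.1 11.4
```

```bash
python3 -m handwheel '[{"translation":[21.7,-9.2,0],"rot":[0,0,-0.9],"claw":1},{"translation":[21.7,-9.2,0],"rot":[0,0,-0.9],"claw":1},{"translation":[21.7,-9.2,0],"rot":[0,0,-0.9],"claw":1},{"translation":[21.7,-9.2,0],"rot":[0,0,-0.9],"claw":1},{"translation":[21.7,-9.2,0],"rot":[0,0,-0.9],"claw":1},{"translation":[21.7,-9.2,0],"rot":[0,0,-0.9],"claw":1},{"translation":[43.5,-18.4,5.6],"rot":[0,0,-1.757],"claw":1},{"translation":[43.5,-18.4,5.6],"rot":[0,0,-1.757],"claw":1},{"translation":[43.5,-18.4,5.6],"rot":[0,0,-1.757],"claw":1},{"translation":[43.5,-18.4,5.6],"rot":[0,0,-1.757],"claw":1},{"translation":[43.5,-18.4,5.6],"rot":[0,0,-1.757],"claw":1},{"translation":[43.5,-18.4,5.6],"rot":[0,0,-1.757],"claw":1}]' 60
python3 - <<'E'
from h import *
togo([502,-231,200],.42)
E
```

```text
time: 2.9
eef_pos: [504.0, -228.9, 199.7]
orientation: [0.645, 0.765, 0.0, 0.0]
wrist_force: [0.3, -1.5, 0.4]
gripper_width: 0.999
finger_force: 0.0
eef [ 504.  -228.9  199.7] closing yaw 0.17 j6 0.97 | shift cm [-0.17 -0.23 -0.03] rot [ 0.   -0.   -0.25] steps 2.0 0.1
```

```bash
python3 -m handwheel '[{"translation":[-0.1,-0.2,0],"rot":[0,0,-0.25],"claw":1},{"translation":[-0.1,-0.2,0],"rot":[0,0,-0.25],"claw":1},{"translation":[-0.1,-0.2,0],"rot":[0,0,-0.25],"claw":1},{"translation":[-0.1,-0.2,0],"rot":[0,0,-0.25],"claw":1}]'
cat >> h.py <<'E'
def look(name,qs,z):
    m=env.camera_model('wrist'); im=save('wrist',name); 
    for q in qs:
        for r in env.regions_of('wrist',q):
            print(q,round(r['confidence'],2),np.round(r['rect'],0),'centre at z',at(m,r['rect'][:2],z)[:2].round(1))
        for r in env.mark_of('wrist',q): print('   mark',round(r['confidence'],2),np.round(r['pixel'],0),at(m,r['pixel'],0)[:2].round(1),at(m,r['pixel'],8)[:2].round(1))
    return im,m
def overlay(name,m,circles):
    im=cv2.imread(f'pics/{name}.png')
    for x,y,z,r in circles:
        p=np.array([proj(m,[x+r*np.cos(a),y+r*np.sin(a),z]) for a in np.linspace(0,6.28,60)])
        cv2.polylines(im,[p.astype(np.int32).reshape(-1,1,2)],True,(0,255,0),1)
    cv2.imwrite(f'pics/{name}o.png',im)
E
python3 - <<'E'
from h import *
im,m=look('w1',['spice_jar_a','mill_tray'],90)
overlay('w1',m,[(538.9,-313.3,32,38),(538.9,-313.3,8,38),(502,-231.2,32,38),(502,-231.2,104,17.5),(502,-231.2,86,20.5)])
togo([502,-231,200],.42)
E
```

```text
time: 3.23
eef_pos: [500.4, -232.1, 200.2]
orientation: [0.549, 0.836, 0.0, -0.0]
wrist_force: [-0.3, -0.9, -0.6]
gripper_width: 1.0
finger_force: 0.0
spice_jar_a 0.66 [376.  44.  81.  85.] centre at z [ 483.2 -113.3]
spice_jar_a 0.58 [321. 229.  57.  90.] centre at z [ 497.5 -220.2]
   mark 0.85 [321. 206.] [ 500.7 -226.8] [ 499.9 -225.1]
   mark 0.68 [365.  61.] [ 486.1 -110. ] [ 485.6 -111.2]
mill_tray 0.85 [322. 264. 134. 227.] centre at z [ 507.2 -241.4]
   mark 0.61 [320. 265.] [ 521.8 -276. ] [ 520.4 -273. ]
eef [ 500.1 -232.6  200.5] closing yaw 0.41 j6 0.73 | shift cm [0.07 0.23 0.05] rot [ 0.    0.   -0.01] steps 0.1 0.1
```

View pics/w1o.png

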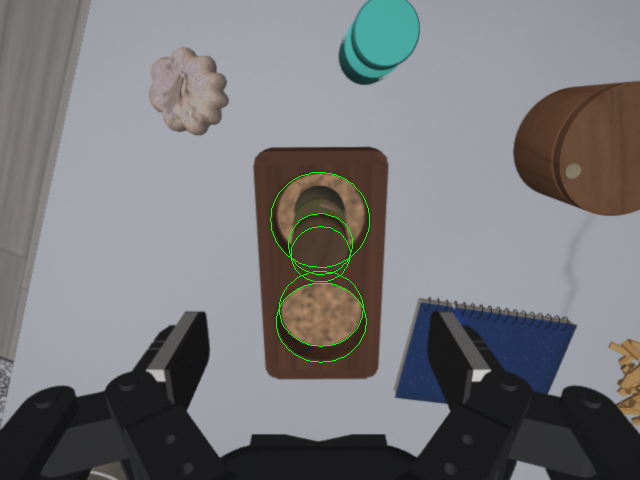

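```bash
python3 - <<'E'
from h import *
togo([500.5,-227.5,72],.42)
E
```

```text
eef [ 500.1 -232.6  200.5] closing yaw 0.41 j6 0.73 | shift cm [ 0.46  0.23 12.85] rot [ 0.    0.   -0.01] steps 0.1 3.1
```

```bash
python3 -m handwheel '[{"translation":[0.4,0.2,3],"rot":[0,0,0],"claw":1},{"translation":[0.4,0.2,6],"rot":[0,0,0],"claw":1},{"translation":[0.4,0.2,9],"rot":[0,0,0],"claw":1},{"translation":[0.4,0.2,12],"rot":[0,0,0],"claw":1},{"translation":[0.4,0.2,12.8],"rot":[0,0,0],"claw":1},{"translation":[0.4,0.2,12.8],"rot":[0,0,0],"claw":1},{"translation":[0.4,0.2,12.8],"rot":[0,0,0],"claw":-1},{"translation":[0.4,0.2,12.8],"rot":[0,0,0],"claw":-1},{"translation":[0.4,0.2,12.8],"rot":[0,0,0],"claw":-1},{"translation":[0.4,0.2,12.8],"rot":[0,0,0],"claw":-1},{"translation":[0.4,0.2,12.8],"rot":[0,0,0],"claw":-1},{"translation":[0.4,0.2,12.8],"rot":[0,0,0],"claw":-1}]' 50
python3 - <<'E'
from h import *
save('wrist','w2')
E
```

```text
time: 4.48
eef_pos: [501.4, -228.3, 74.1]
orientation: [0.547, 0.837, 0.0, 0.001]
wrist_force: [-1.6, -0.1, 8.1]
gripper_width: 0.454
finger_force: 49.4
```

View pics/w2.png

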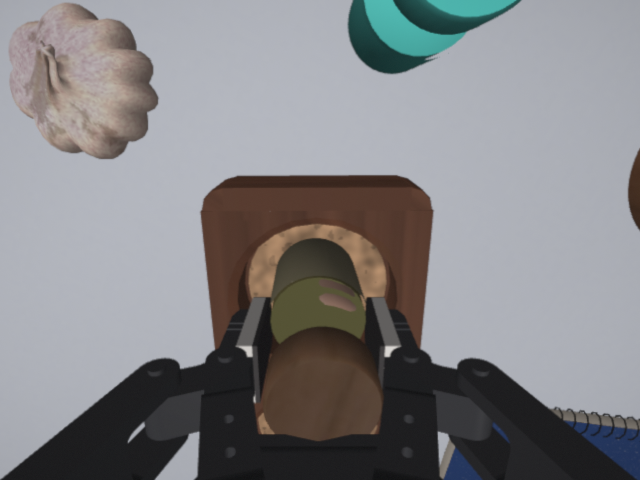

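```bash
cat >> h.py <<'E'
def xoff(z,r,row,col=320):
    """offset along tool x (mm) of a gripped round part whose top circle (height z, radius r) has its far edge at this row"""
    m=env.camera_model('wrist'); s=env.get_state(); Rc=R.from_quat(s['orientation']).as_matrix()
    p=at(m,(col,row),z)-s['eef_pos']; return Rc.T@p-[r,0,0]
E
python3 - <<'E'
from h import *
m=env.camera_model('wrist'); print(xoff(104,17.5,327).round(1))
s=env.get_state(); print(s['wrist_force'])
togo([501.4,-228.3,200],.42)
# spice block wells: 516.8,253.8(full?) 507.8,319.2  498.8,384.6
E
```

```text
[ 11.1   0.9 -30. ]
[-1.05404719 -0.2161514   8.85959482]
eef [ 501.4 -228.2   74.1] closing yaw 0.413 j6 0.73 | shift cm [ -0.04   0.02 -12.59] rot [ 0.002  0.002 -0.007] steps 0.1 3.0
```

```bash
python3 -m handwheel '[{"translation":[0,0,-1],"rot":[0,0,0],"claw":-1},{"translation":[0,0,-4],"rot":[0,0,0],"claw":-1},{"translation":[0,0,-8],"rot":[0,0,0],"claw":-1},{"translation":[0,0,-12.6],"rot":[0,0,0],"claw":-1},{"translation":[0,0,-12.6],"rot":[0,0,0],"claw":-1}]' 60
python3 - <<'E'
from h import *
togo([508,80,200],.136)
togo([498.8,384.6,200],.136)
E
```

```text
time: 4.95
eef_pos: [503.2, -228.9, 206.5]
orientation: [0.547, 0.837, 0.001, 0.005]
wrist_force: [1.5, -0.5, -2.2]
gripper_width: 0.448
finger_force: 60.6
eef [ 503.2 -228.9  206.5] closing yaw 0.413 j6 0.73 | shift cm [28.1  12.84  0.52] rot [0.008 0.007 0.277] steps 2.2 7.4
eef [ 503.2 -228.9  206.5] closing yaw 0.413 j6 0.73 | shift cm [56.37 24.22  0.38] rot [0.008 0.007 0.277] steps 2.2 14.7
```

```bash
python3 -m handwheel '[{"translation":[1,0.4,0],"rot":[0,0,0],"claw":-1},{"translation":[3,1.3,0],"rot":[0,0,0],"claw":-1},{"translation":[6,2.6,0],"rot":[0,0,0.04],"claw":-1},{"translation":[9.5,4.1,0],"rot":[0,0,0.08],"claw":-1},{"translation":[13,5.6,0],"rot":[0,0,0.12],"claw":-1},{"translation":[16.5,7.1,0],"rot":[0,0,0.16],"claw":-1},{"translation":[20,8.6,0],"rot":[0,0,0.2],"claw":-1},{"translation":[23.5,10.1,0],"rot":[0,0,0.24],"claw":-1},{"translation":[27,11.6,0],"rot":[0,0,0.28],"claw":-1},{"translation":[30.5,13.1,0],"rot":[0,0,0.28],"claw":-1},{"translation":[33,14.2,0],"rot":[0,0,0.28],"claw":-1},{"translation":[34.5,14.8,0],"rot":[0,0,0.28],"claw":-1}]'
python3 - <<'E'
from h import *
togo([498.8,384.6,200],.136)
E
```

```text
time: 5.95
eef_pos: [496.4, 150.9, 197.6]
orientation: [0.658, 0.753, -0.0, -0.001]
wrist_force: [0.7, -0.4, -1.8]
gripper_width: 0.448
finger_force: 60.5
eef [496.4 150.9 197.6] closing yaw 0.135 j6 1.73 | shift cm [23.12  3.39 -0.22] rot [-0.001 -0.001 -0.001] steps 0.0 5.6
```

```bash
python3 -m handwheel '[{"translation":[1.5,0.2,0],"rot":[0,0,0],"claw":-1},{"translation":[4.5,0.7,0],"rot":[0,0,0],"claw":-1},{"translation":[8,1.2,0],"rot":[0,0,0],"claw":-1},{"translation":[12,1.8,0],"rot":[0,0,0],"claw":-1},{"translation":[16,2.4,0],"rot":[0,0,0],"claw":-1},{"translation":[19.5,2.9,0],"rot":[0,0,0],"claw":-1},{"translation":[22,3.2,0],"rot":[0,0,0],"claw":-1},{"translation":[23.1,3.4,0],"rot":[0,0,0],"claw":-1},{"translation":[23.1,3.4,0],"rot":[0,0,0],"claw":-1},{"translation":[23.1,3.4,0],"rot":[0,0,0],"claw":-1}]'
python3 - <<'E'
from h import *
im,m=look('w3',['spice_block','spice_jar_a','pale_mill'],90)
c=[(516.8,253.8),(507.8,319.2),(498.8,384.6)]
overlay('w3',m,[(*p,z,28) for p in c for z in (8,32)]+[(516.8,253.8,86,17.5)])
togo([498.8,384.6,76],.136)
E
```

```text
time: 6.78
eef_pos: [499.8, 381.0, 197.5]
orientation: [0.658, 0.753, -0.001, -0.0]
wrist_force: [0.4, 0.3, -0.6]
gripper_width: 0.448
finger_force: 60.5
spice_block 0.96 [318. 246. 106. 199.] centre at z [499.5 382.5]
spice_block 0.24 [176. 455.  38.  50.] centre at z [414.2 199.6]
spice_jar_a 0.98 [321. 341. 119. 205.] centre at z [510.8 315.5]
spice_jar_a 0.87 [188.  92. 104.  67.] centre at z [417.2 462.1]
   mark 0.85 [218.  94.] [410.7 463.5] [412.7 463.5]
   mark 0.66 [315. 272.] [504.4 325.8] [504.  329.3]
pale_mill 0.64 [156. 256. 138. 125.] centre at z [399.6 362.8]
pale_mill 0.25 [175. 456.  33.  45.] centre at z [413.5 198.3]
   mark 0.96 [190. 225.] [393. 355.] [395.4 357.7]
eef [501.  380.2 198.7] closing yaw 0.132 j6 2.09 | shift cm [ 0.46 -0.16 12.27] rot [ 0.    -0.    -0.004] steps 0.0 2.9
```

View pics/w3o.png

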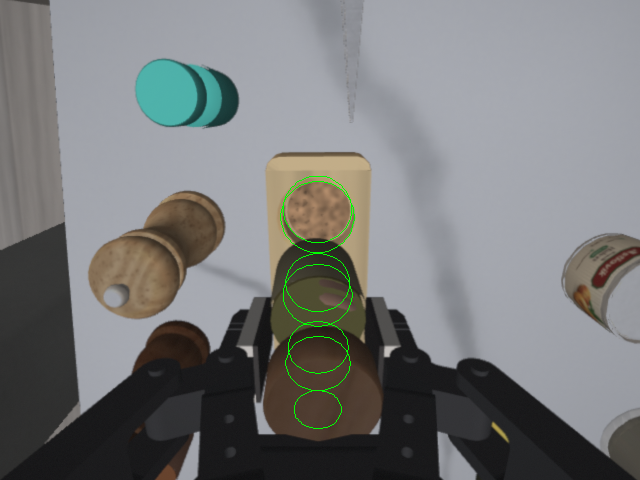

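```bash
python3 -m handwheel '[{"translation":[0.4,-0.2,1.5],"rot":[0,0,0],"claw":-1},{"translation":[0.4,-0.2,4.5],"rot":[0,0,0],"claw":-1},{"translation":[0.4,-0.2,7.5],"rot":[0,0,0],"claw":-1},{"translation":[0.4,-0.2,8.8],"rot":[0,0,0],"claw":-1},{"translation":[0.4,-0.2,8.8],"rot":[0,0,0],"claw":-1},{"translation":[0.4,-0.2,8.8],"rot":[0,0,0],"claw":-1}]'
python3 - <<'E'
from h import *
togo([498.8,384.6,75],.136)
E
```

```text
time: 7.63
eef_pos: [498.1, 384.3, 110.3]
orientation: [0.659, 0.752, -0.001, -0.0]
wrist_force: [1.6, -0.5, -2.0]
gripper_width: 0.452
finger_force: 60.6
eef [498.1 384.3 110.3] closing yaw 0.132 j6 2.1 | shift cm [0.02 0.08 3.52] rot [-0.001  0.    -0.004] steps 0.0 0.8
```

```bash
python3 -m handwheel '[{"translation":[0,0.1,1],"rot":[0,0,0],"claw":-1},{"translation":[0,0.1,2],"rot":[0,0,0],"claw":-1},{"translation":[0,0.1,2.8],"rot":[0,0,0],"claw":-1},{"translation":[0,0.1,3.3],"rot":[0,0,0],"claw":-1},{"translation":[0,0.1,3.6],"rot":[0,0,0],"claw":-1},{"translation":[0,0.1,3.6],"rot":[0,0,0],"claw":-1}]'
```

```text
time: 8.13
eef_pos: [499.1, 385.0, 74.4]
orientation: [0.659, 0.753, 0.0, -0.0]
wrist_force: [0.2, -1.4, -1.0]
gripper_width: 0.447
finger_force: 60.6
```

```bash
python3 -m handwheel '[{"translation":[0,0,0.1],"rot":[0,0,0],"claw":-1},{"translation":[0,0,0.15],"rot":[0,0,0],"claw":-1},{"translation":[0,0,0.1],"rot":[0,0,0],"claw":0.4},{"translation":[0,0,0.1],"rot":[0,0,0],"claw":1},{"translation":[0,0,0.1],"rot":[0,0,0],"claw":1},{"translation":[0,0,0.1],"rot":[0,0,0],"claw":1},{"translation":[0,0,-3],"rot":[0,0,0],"claw":1},{"translation":[0,0,-7],"rot":[0,0,0],"claw":1},{"translation":[0,0,-11],"rot":[0,0,0],"claw":1},{"translation":[0,0,-13],"rot":[0,0,0],"claw":1},{"translation":[0,0,-13],"rot":[0,0,0],"claw":1}]'
python3 - <<'E'
from h import *
im,m=look('w4',['spice_jar_a'],8)
# where is it? top camera
env.get_image('top'); mt=env.camera_model('top')
for r in env.mark_of('top','spice_jar_a'): print(round(r['confidence'],2),at(mt,r['pixel'],8)[:2].round(1),at(mt,r['pixel'],0)[:2].round(1))
togo([375,135,200],.136)
E
```

```text
time: 9.05
eef_pos: [501.0, 386.3, 210.0]
orientation: [0.659, 0.753, 0.004, 0.001]
wrist_force: [0.4, 1.4, 0.6]
gripper_width: 1.003
finger_force: 0.0
spice_jar_a 0.87 [319. 388.  43. 110.] centre at z [527.6 206.2]
spice_jar_a 0.85 [191. 103.  98.  64.] centre at z [392.3 460.8]
spice_jar_a 0.78 [312. 233.  57.  91.] centre at z [499.5 367.5]
   mark 0.68 [313. 213.] [498.8 382.9] [498.5 384.9]
   mark 0.63 [215. 105.] [409.2 462.1] [411.2 462.2]
   mark 0.56 [316. 349.] [519.8 245.7] [519.  251.1]
0.66 [376.  128.6] [376.4 129. ]
0.65 [516.9 258.2] [518.2 259.5]
0.61 [499.3 393.6] [500.5 395.7]
0.61 [ 480.3 -106.5] [ 481.3 -107.6]
eef [498.7 384.5 202.8] closing yaw 0.133 j6 2.09 | shift cm [-23.09 -15.57   0.34] rot [-0.002  0.001 -0.003] steps 0.0 6.7
```

```bash
python3 - <<'E'
from h import *
togo([490,200,205],.136)
togo([376,131,200],.136)
E
```

```text
eef [498.7 384.5 202.8] closing yaw 0.133 j6 2.09 | shift cm [-18.17  -3.31  -0.19] rot [-0.002  0.001 -0.003] steps 0.0 4.4
eef [498.7 384.5 202.8] closing yaw 0.133 j6 2.09 | shift cm [-23.5  -15.52   0.34] rot [-0.002  0.001 -0.003] steps 0.0 6.8
```

```bash
python3 -m handwheel '[{"translation":[-3,-0.5,0],"rot":[0,0,0],"claw":1},{"translation":[-7,-1.2,0],"rot":[0,0,0],"claw":1},{"translation":[-11,-2,0],"rot":[0,0,0],"claw":1},{"translation":[-15,-2.7,0],"rot":[0,0,0],"claw":1},{"translation":[-18.2,-4,0],"rot":[0,0,0],"claw":1},{"translation":[-20,-7,0],"rot":[0,0,0],"claw":1},{"translation":[-21.5,-10.5,0],"rot":[0,0,0],"claw":1},{"translation":[-23,-14,0],"rot":[0,0,0],"claw":1},{"translation":[-23.5,-15.5,0],"rot":[0,0,0],"claw":1},{"translation":[-23.5,-15.5,0.3],"rot":[0,0,0],"claw":1},{"translation":[-23.5,-15.5,0.3],"rot":[0,0,0],"claw":1}]'
python3 - <<'E'
from h import *
im,m=look('w5',['spice_jar_a'],8)
overlay('w5',m,[(376,131,0,20.5),(376,131,78,20.5),(376,131,78,17.5)])
togo([376,131,66],.136)
E
```

```text
time: 10.22
eef_pos: [376.0, 131.1, 200.6]
orientation: [0.659, 0.752, -0.0, -0.0]
wrist_force: [0.4, 0.2, 0.6]
gripper_width: 0.997
finger_force: 0.0
spice_jar_a 0.84 [329. 235.  57.  86.] centre at z [387.8 113.9]
spice_jar_a 0.65 [392. 441.  40.  27.] centre at z [ 484.2 -100.1]
spice_jar_a 0.62 [572.  75. 136.  82.] centre at z [550.2 262.6]
   mark 0.97 [531.  86.] [526.3 251.9] [522.2 250.9]
   mark 0.64 [329. 216.] [385.5 128.2] [385.  130.3]
   mark 0.62 [389. 442.] [ 484.2 -109.4] [ 481.2 -101.3]
eef [377.6 131.9 201. ] closing yaw 0.133 j6 1.77 | shift cm [-0.07 -0.17 13.5 ] rot [-0.    -0.    -0.003] steps 0.0 3.2
```

View pics/w5o.png

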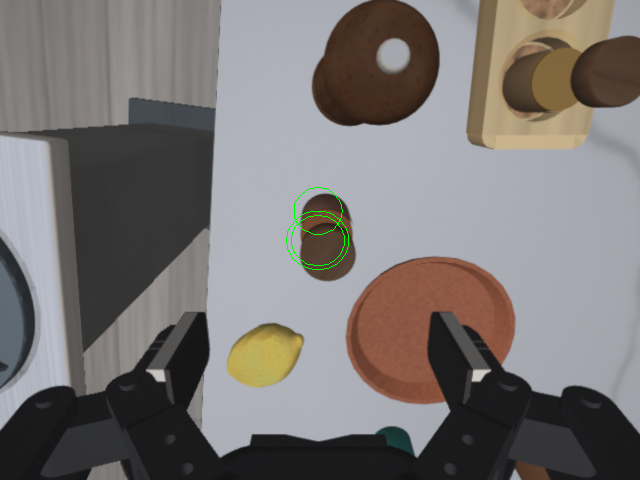

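```bash
python3 - <<'E'
from h import *
togo([384.5,128,67],.136)
E
```

```text
eef [377.6 131.9 201. ] closing yaw 0.133 j6 1.77 | shift cm [-0.48  0.64 13.4 ] rot [-0.    -0.    -0.003] steps 0.0 3.2
```

```bash
python3 -m handwheel '[{"translation":[-0.5,0.6,3],"rot":[0,0,0],"claw":1},{"translation":[-0.5,0.6,6],"rot":[0,0,0],"claw":1},{"translation":[-0.5,0.6,9],"rot":[0,0,0],"claw":1},{"translation":[-0.5,0.6,12],"rot":[0,0,0],"claw":1},{"translation":[-0.5,0.6,13.4],"rot":[0,0,0],"claw":1},{"translation":[-0.5,0.6,13.4],"rot":[0,0,0],"claw":1},{"translation":[-0.5,0.6,13.4],"rot":[0,0,0],"claw":-1},{"translation":[-0.5,0.6,13.4],"rot":[0,0,0],"claw":-1},{"translation":[-0.5,0.6,13.4],"rot":[0,0,0],"claw":-1},{"translation":[-0.5,0.6,13.4],"rot":[0,0,0],"claw":-1},{"translation":[-0.5,0.6,13.4],"rot":[0,0,0],"claw":-1},{"translation":[-0.5,0.6,13.4],"rot":[0,0,0],"claw":-1}]' 50
python3 - <<'E'
from h import *
save('wrist','w6'); m=env.camera_model('wrist')
for r in env.regions_of('wrist','spice_jar_a'): print(r['confidence'],r['rect'])
for r in env.mark_of('wrist','spice_jar_a'): print(r['confidence'],at(m,r['pixel'],0))
togo([384.5,128,205])
E
```

```text
time: 11.37
eef_pos: [384.2, 127.7, 68.6]
orientation: [0.659, 0.753, 0.001, 0.001]
wrist_force: [-0.9, 0.5, 6.3]
gripper_width: 0.445
finger_force: 49.2
0.95 [324.7, 338.1, 117.8, 202.3]
0.58 [383.36073317 129.51401952   0.        ]
eef [384.2 127.7  68.6] closing yaw 0.133 j6 1.76 | shift cm [  0.04   0.07 -13.64] rot [ 0.003 -0.001  0.   ] steps 0.0 3.3
```

View pics/w6.png

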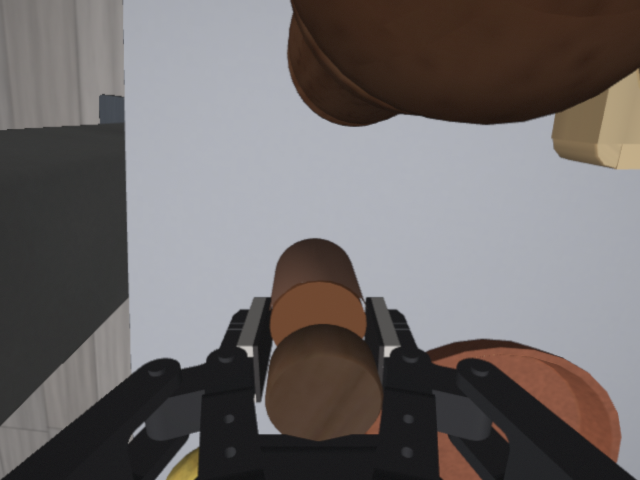

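```bash
python3 -m handwheel '[{"translation":[0,0,-1],"rot":[0,0,0],"claw":-1},{"translation":[0,0,-4],"rot":[0,0,0],"claw":-1},{"translation":[0,0,-8],"rot":[0,0,0],"claw":-1},{"translation":[0,0,-12],"rot":[0,0,0],"claw":-1},{"translation":[0,0.5,-13.6],"rot":[0,0,0],"claw":-1},{"translation":[0,2.5,-13.6],"rot":[0,0,0],"claw":-1},{"translation":[0,5.5,-13.6],"rot":[0,0,0],"claw":-1},{"translation":[0.5,8.5,-13.6],"rot":[0,0,0],"claw":-1},{"translation":[1,11,-13.6],"rot":[0,0,0],"claw":-1},{"translation":[2,12.5,-13.6],"rot":[0,0,0],"claw":-1},{"translation":[4,13.5,-13.6],"rot":[0,0,0],"claw":-1},{"translation":[5.5,14,-13.6],"rot":[0,0,0],"claw":-1}]' 60
python3 - <<'E'
from h import *
togo([507.8,319.2,205],.136)
E
```

```text
time: 12.52
eef_pos: [516.1, 201.4, 203.7]
orientation: [0.659, 0.752, 0.001, 0.0]
wrist_force: [-0.5, 0.0, -1.2]
gripper_width: 0.443
finger_force: 60.4
eef [516.1 201.4 203.7] closing yaw 0.132 j6 1.81 | shift cm [11.78  0.73 -0.12] rot [ 0.001 -0.001 -0.004] steps 0.0 2.8
```

```bash
python3 -m handwheel '[{"translation":[1,0.1,0],"rot":[0,0,0],"claw":-1},{"translation":[3.5,0.3,0],"rot":[0,0,0],"claw":-1},{"translation":[6.5,0.5,0],"rot":[0,0,0],"claw":-1},{"translation":[9.5,0.6,0],"rot":[0,0,0],"claw":-1},{"translation":[11.2,0.7,0],"rot":[0,0,0],"claw":-1},{"translation":[11.7,0.7,0],"rot":[0,0,0],"claw":-1},{"translation":[11.7,0.7,2],"rot":[0,0,0],"claw":-1},{"translation":[11.7,0.7,5],"rot":[0,0,0],"claw":-1},{"translation":[11.7,0.7,7.5],"rot":[0,0,0],"claw":-1},{"translation":[11.7,0.7,8.5],"rot":[0,0,0],"claw":-1},{"translation":[11.7,0.7,8.5],"rot":[0,0,0],"claw":-1}]'
python3 - <<'E'
from h import *
togo([507.8,319.2,76.5],.136)
E
```

```text
time: 13.43
eef_pos: [504.5, 315.9, 116.4]
orientation: [0.659, 0.752, -0.002, -0.001]
wrist_force: [-0.8, 0.7, -1.2]
gripper_width: 0.444
finger_force: 60.4
eef [504.5 315.9 116.4] closing yaw 0.133 j6 2.0 | shift cm [0.29 0.39 3.99] rot [-0.004  0.002 -0.003] steps 0.0 1.0
```

```bash
python3 -m handwheel '[{"translation":[0,0,0],"rot":[0,0,0],"claw":-1},{"translation":[0,0,0],"rot":[0,0,0],"claw":-1},{"translation":[0,0,0],"rot":[0,0,0],"claw":-1}]'
python3 - <<'E'
from h import *
togo([507.8,319.2,76.5],.136)
E
```

```text
time: 13.68
eef_pos: [507.1, 317.7, 120.2]
orientation: [0.659, 0.752, 0.001, 0.0]
wrist_force: [0.0, -0.3, -1.6]
gripper_width: 0.447
finger_force: 60.4
eef [507.1 317.7 120.2] closing yaw 0.133 j6 2.0 | shift cm [0.14 0.08 4.37] rot [ 0.002 -0.001 -0.003] steps 0.0 1.0
```

```bash
python3 -m handwheel '[{"translation":[0.1,0.1,1],"rot":[0,0,0],"claw":-1},{"translation":[0.1,0.1,2],"rot":[0,0,0],"claw":-1},{"translation":[0.1,0.1,3],"rot":[0,0,0],"claw":-1},{"translation":[0.1,0.1,3.8],"rot":[0,0,0],"claw":-1},{"translation":[0.1,0.1,4.3],"rot":[0,0,0],"claw":-1},{"translation":[0.1,0.1,4.3],"rot":[0,0,0],"claw":-1},{"translation":[0.1,0.1,4.3],"rot":[0,0,0],"claw":-1}]'
```

```text
time: 14.27
eef_pos: [506.0, 318.3, 76.3]
orientation: [0.658, 0.753, -0.0, -0.001]
wrist_force: [-7.7, -1.8, 18.4]
gripper_width: 0.452
finger_force: 60.9
```

```bash
python3 -m handwheel '[{"translation":[0,0,0],"rot":[0,0,0],"claw":0.4},{"translation":[0,0,0],"rot":[0,0,0],"claw":1},{"translation":[0,0,0],"rot":[0,0,0],"claw":1},{"translation":[0,0,0],"rot":[0,0,0],"claw":1},{"translation":[0,0,-3],"rot":[0,0,0],"claw":1},{"translation":[0,0,-7],"rot":[0,0,0],"claw":1},{"translation":[0,0,-11],"rot":[0,0,0],"claw":1},{"translation":[0,0,-15],"rot":[0,0,0],"claw":1},{"translation":[0,0,-17],"rot":[0,0,0],"claw":1},{"translation":[0,0,-17],"rot":[0,0,0],"claw":1}]'
python3 - <<'E'
from h import *
look('w7',['spice_jar_a'],8)
togo([391,232,240],.136)
E
```

```text
time: 15.1
eef_pos: [508.9, 319.5, 250.6]
orientation: [0.659, 0.752, 0.004, 0.001]
wrist_force: [0.5, -1.0, 0.3]
gripper_width: 1.001
finger_force: 0.0
spice_jar_a 0.93 [314. 132.  54.  57.] centre at z [498.6 382.7]
spice_jar_a 0.84 [202.  26.  86.  52.] centre at z [394.8 455.7]
spice_jar_a 0.83 [320. 294.  44.  86.] centre at z [525.1 223.2]
   mark 0.87 [222.  24.] [409.1 461. ] [411.  459.6]
   mark 0.8 [317. 264.] [518.8 252.5] [518.3 255.7]
   mark 0.78 [313. 202.] [505.9 316.6] [505.8 318.4]
   mark 0.65 [314. 126.] [497.7 388.1] [497.7 388.4]
eef [507.  318.3 244.6] closing yaw 0.133 j6 2.0 | shift cm [ -7.01 -12.64   0.47] rot [-0.001  0.    -0.003] steps 0.0 3.5
```

```bash
python3 -m handwheel '[{"translation":[-2,-3.6,0],"rot":[0,0,0],"claw":1},{"translation":[-4,-7.2,0],"rot":[0,0,0],"claw":1},{"translation":[-6,-10.5,0],"rot":[0,0,0],"claw":1},{"translation":[-7,-12.6,0.4],"rot":[0,0,0],"claw":1},{"translation":[-7,-12.6,0.4],"rot":[0,0,0],"claw":1},{"translation":[-7,-12.6,0.4],"rot":[0,0,0],"claw":1},{"translation":[-7,-12.6,0.4],"rot":[0,0,0],"claw":1}]'
python3 - <<'E'
from h import *
im,m=look('w8',['dark_mill','pale_mill'],0)
overlay('w8',m,[(391,232,0,29),(391,232,159,15),(391,232,141,24.5),(391,232,170,6)])
togo([391,232,147],.136)
E
```

```text
time: 15.83
eef_pos: [391.8, 232.5, 240.7]
orientation: [0.659, 0.753, -0.0, -0.0]
wrist_force: [0.1, 0.1, 0.1]
gripper_width: 1.0
finger_force: 0.0
dark_mill 0.79 [317. 230.  83. 118.] centre at z [394.7 203.5]
   mark 0.96 [314. 199.] [387.5 234.1] [387.4 235.8]
pale_mill 0.91 [352.  48.  93.  93.] centre at z [402.8 367.3]
eef [392.  232.7 240.9] closing yaw 0.133 j6 1.97 | shift cm [-0.05 -0.11  9.39] rot [-0.001  0.    -0.003] steps 0.0 2.3
```

View pics/w8o.png

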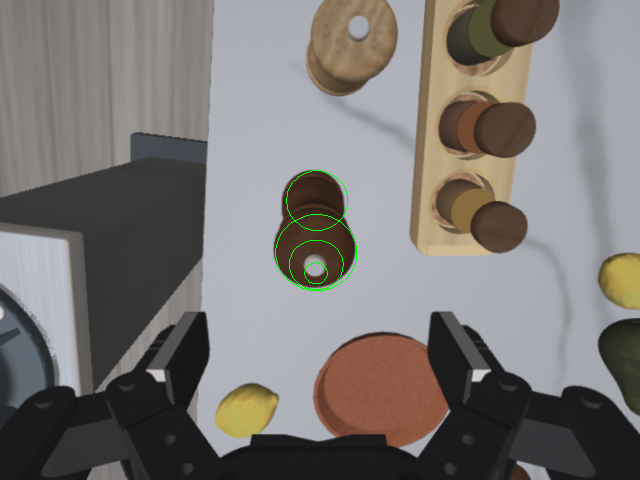

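```bash
python3 -m handwheel '[{"translation":[0.1,-0.2,2.5],"rot":[0,0,0],"claw":1},{"translation":[0.1,-0.2,5],"rot":[0,0,0],"claw":1},{"translation":[0.1,-0.2,7.5],"rot":[0,0,0],"claw":1},{"translation":[0.1,-0.2,9.4],"rot":[0,0,0],"claw":1},{"translation":[0.1,-0.2,9.4],"rot":[0,0,0],"claw":1},{"translation":[0.1,-0.2,9.4],"rot":[0,0,0],"claw":1},{"translation":[0.1,-0.2,9.4],"rot":[0,0,0],"claw":-1},{"translation":[0.1,-0.2,9.4],"rot":[0,0,0],"claw":-1},{"translation":[0.1,-0.2,9.4],"rot":[0,0,0],"claw":-1},{"translation":[0.1,-0.2,9.4],"rot":[0,0,0],"claw":-1},{"translation":[0.1,-0.2,9.4],"rot":[0,0,0],"claw":-1},{"translation":[0.1,-0.2,9.4],"rot":[0,0,0],"claw":-1}]' 90
python3 - <<'E'
from h import *
togo([389,233,270],.136)
E
```

```text
time: 17.08
eef_pos: [390.3, 233.7, 149.2]
orientation: [0.659, 0.753, 0.002, 0.0]
wrist_force: [-1.6, -0.5, 11.5]
gripper_width: 0.519
finger_force: 89.9
eef [390.3 233.7 149.2] closing yaw 0.133 j6 1.98 | shift cm [ -0.03  -0.1  -12.08] rot [ 0.003 -0.002 -0.003] steps 0.0 2.9
```

```bash
python3 -m handwheel '[{"translation":[0,0,-0.5],"rot":[0,0,0],"claw":-1},{"translation":[0,0,-2],"rot":[0,0,0],"claw":-1},{"translation":[0,0,-4.5],"rot":[0,0,0],"claw":-1},{"translation":[0,0,-7.5],"rot":[0,0,0],"claw":-1},{"translation":[0,0,-10],"rot":[0,0,0],"claw":-1},{"translation":[0,0,-11.5],"rot":[0,0,0],"claw":-1},{"translation":[0,0,-12],"rot":[0,0,0],"claw":-1},{"translation":[0,0,-12],"rot":[0,0,0],"claw":-1}]' 90
python3 - <<'E'
from h import *
togo([430,0,270],.28)
togo([420,-300,270],.42)
save('wrist','w9')
E
```

```text
time: 17.75
eef_pos: [389.8, 233.3, 268.5]
orientation: [0.659, 0.753, 0.001, 0.0]
wrist_force: [0.0, 0.3, -3.0]
gripper_width: 0.521
finger_force: 92.4
eef [389.8 233.3 268.5] closing yaw 0.133 j6 1.98 | shift cm [-23.66   0.89  -0.17] rot [ 0.002 -0.001 -0.147] steps 1.2 5.7
eef [389.8 233.3 268.5] closing yaw 0.133 j6 1.98 | shift cm [-53.26  -4.08  -0.21] rot [ 0.002 -0.001 -0.287] steps 2.3 12.8
```

View pics/w9.png

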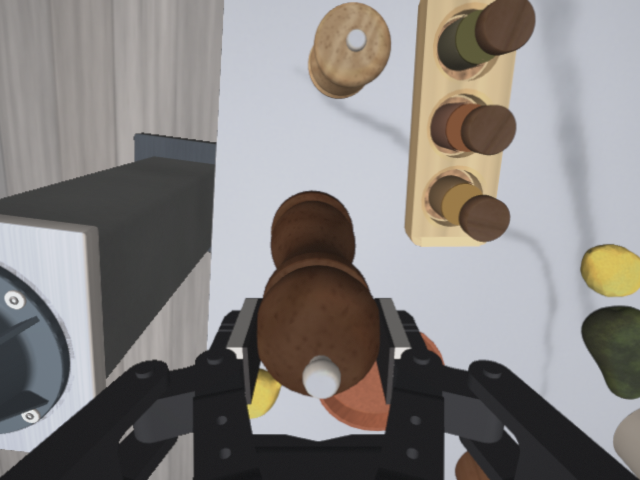

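```bash
python3 -m handwheel '[{"translation":[-0.5,0,0],"rot":[0,0,0],"claw":-1},{"translation":[-1.5,0,0],"rot":[0,0,0],"claw":-1},{"translation":[-3,0.1,0],"rot":[0,0,-0.02],"claw":-1},{"translation":[-5,0.2,0],"rot":[0,0,-0.04],"claw":-1},{"translation":[-7.5,0.3,0],"rot":[0,0,-0.06],"claw":-1},{"translation":[-10.2,0.4,0],"rot":[0,0,-0.08],"claw":-1},{"translation":[-13,0.5,0],"rot":[0,0,-0.1],"claw":-1},{"translation":[-15.8,0.6,0],"rot":[0,0,-0.12],"claw":-1},{"translation":[-18.6,0.7,0],"rot":[0,0,-0.14],"claw":-1},{"translation":[-21.4,0.8,0],"rot":[0,0,-0.16],"claw":-1},{"translation":[-24.2,0.6,0],"rot":[0,0,-0.18],"claw":-1},{"translation":[-27,0.2,0],"rot":[0,0,-0.2],"claw":-1}]'
python3 - <<'E'
from h import *
togo([420,-300,270],.42)
E
```

```text
time: 18.8
eef_pos: [426.5, -36.4, 266.3]
orientation: [0.58, 0.815, -0.0, -0.001]
wrist_force: [-0.1, -0.8, -1.9]
gripper_width: 0.523
finger_force: 92.4
eef [426.5 -36.4 266.3] closing yaw 0.334 j6 1.15 | shift cm [-24.7   -9.25  -0.37] rot [-0.002 -0.001 -0.086] steps 0.7 6.3
```

```bash
python3 -m handwheel '[{"translation":[-2.4,-0.9,0],"rot":[0,0,0],"claw":-1},{"translation":[-5,-1.9,0],"rot":[0,0,-0.03],"claw":-1},{"translation":[-7.7,-2.9,0],"rot":[0,0,-0.05],"claw":-1},{"translation":[-10.3,-3.9,0],"rot":[0,0,-0.07],"claw":-1},{"translation":[-13,-4.9,0],"rot":[0,0,-0.09],"claw":-1},{"translation":[-15.6,-5.8,0],"rot":[0,0,-0.09],"claw":-1},{"translation":[-18.2,-6.8,0],"rot":[0,0,-0.09],"claw":-1},{"translation":[-20.4,-7.6,0],"rot":[0,0,-0.09],"claw":-1},{"translation":[-22,-8.2,0],"rot":[0,0,-0.09],"claw":-1},{"translation":[-23,-8.6,0],"rot":[0,0,-0.09],"claw":-1},{"translation":[-23.5,-8.8,0],"rot":[0,0,-0.09],"claw":-1},{"translation":[-23.5,-8.8,0],"rot":[0,0,-0.09],"claw":-1}]'
python3 - <<'E'
from h import *
togo([538.9,-313.3,205],.42)
E
```

```text
time: 19.8
eef_pos: [420.2, -285.8, 266.6]
orientation: [0.543, 0.839, 0.0, -0.001]
wrist_force: [-0.3, 0.5, -1.8]
gripper_width: 0.522
finger_force: 92.4
eef [ 420.2 -285.8  266.6] closing yaw 0.422 j6 0.55 | shift cm [-7.37  9.71  6.14] rot [-0.001 -0.001  0.002] steps 0.0 3.3
```

```bash
python3 -m handwheel '[{"translation":[-0.5,0.6,1],"rot":[0,0,0],"claw":-1},{"translation":[-1.5,1.8,2.5],"rot":[0,0,0],"claw":-1},{"translation":[-3,3.5,4.5],"rot":[0,0,0],"claw":-1},{"translation":[-4.5,5.5,6],"rot":[0,0,0],"claw":-1},{"translation":[-6,7.5,6.1],"rot":[0,0,0],"claw":-1},{"translation":[-7,9,6.1],"rot":[0,0,0],"claw":-1},{"translation":[-7.4,9.7,6.1],"rot":[0,0,0],"claw":-1},{"translation":[-7.4,9.7,6.1],"rot":[0,0,0],"claw":-1},{"translation":[-7.4,9.7,6.1],"rot":[0,0,0],"claw":-1},{"translation":[-7.4,9.7,6.1],"rot":[0,0,0],"claw":-1}]'
python3 - <<'E'
from h import *
im,m=look('w10',['mill_tray','dark_mill'],32)
overlay('w10',m,[(538.9,-313.3,32,38),(502,-231.2,32,38),(502,-231.2,8,38)])
togo([538.9,-313.3,157],.42)
E
```

```text
time: 20.63
eef_pos: [538.8, -312.1, 206.3]
orientation: [0.543, 0.84, -0.0, -0.0]
wrist_force: [-0.8, 0.1, -1.9]
gripper_width: 0.526
finger_force: 92.5
mill_tray 0.83 [319. 149. 144. 266.] centre at z [ 517.1 -262.1]
   mark 0.88 [315. 162.] [ 520.1 -275.6] [ 519.8 -274.7]
dark_mill 0.83 [319. 295. 122. 211.] centre at z [ 566.3 -371.7]
   mark 0.71 [312. 228.] [ 540.7 -329.3] [ 539.9 -327. ]
eef [ 539.1 -312.9  206.8] closing yaw 0.423 j6 0.62 | shift cm [-0.03 -0.04  4.98] rot [0.    0.    0.003] steps 0.0 1.2
```

View pics/w10o.png

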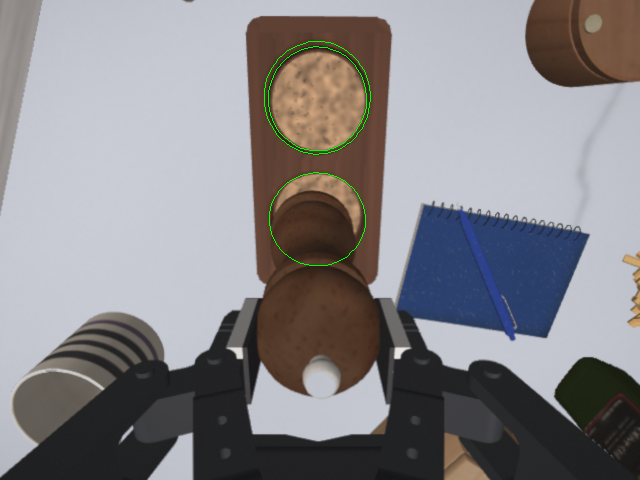

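```bash
python3 - <<'E'
from h import *
m=env.camera_model('wrist')
z=206.8-149.2
for px in [(313,191)]: 
  print('foot off tool', xoff(z,29,191,313).round(1))
print(xoff(8,0,101,319)+0, 'near well rel', )
s=env.get_state(); Rc=R.from_quat(s['orientation']).as_matrix()
print(Rc.T@(np.array([502,-231.2,8])-s['eef_pos']))
E
```

```text
foot off tool [ -1.   -3.3 149.2]
[ 88.71593571   0.99119393 198.75497006] near well rel
[ 89.77670302  -0.44641396 198.75412922]
```

```bash
python3 -m handwheel '[{"translation":[0,0.3,0.5],"rot":[0,0,0],"claw":-1},{"translation":[0,0.3,1.5],"rot":[0,0,0],"claw":-1},{"translation":[0,0.3,2.5],"rot":[0,0,0],"claw":-1},{"translation":[0,0.3,3.4],"rot":[0,0,0],"claw":-1},{"translation":[0,0.3,4.2],"rot":[0,0,0],"claw":-1},{"translation":[0,0.3,4.7],"rot":[0,0,0],"claw":-1},{"translation":[0,0.3,4.9],"rot":[0,0,0],"claw":-1},{"translation":[0,0.3,4.9],"rot":[0,0,0],"claw":-1},{"translation":[0,0.3,4.9],"rot":[0,0,0],"claw":-1}]'
```

```text
time: 21.63
eef_pos: [542.2, -311.8, 157.5]
orientation: [0.543, 0.84, -0.0, 0.0]
wrist_force: [-2.6, -1.1, 2.2]
gripper_width: 0.524
finger_force: 92.9
```

```bash
python3 -m handwheel '[{"translation":[0,0,0.1],"rot":[0,0,0],"claw":-1},{"translation":[0,0,0.1],"rot":[0,0,0],"claw":0.3},{"translation":[0,0,0.1],"rot":[0,0,0],"claw":0.6},{"translation":[0,0,0.1],"rot":[0,0,0],"claw":1},{"translation":[0,0,0.1],"rot":[0,0,0],"claw":1},{"translation":[0,0,0.1],"rot":[0,0,0],"claw":1},{"translation":[0,0,-2],"rot":[0,0,0],"claw":1},{"translation":[0,0,-5],"rot":[0,0,0],"claw":1},{"translation":[0,0,-7],"rot":[0,0,0],"claw":1},{"translation":[0,0,-7],"rot":[0,0,0],"claw":1},{"translation":[0,0,-7],"rot":[0,0,0],"claw":1}]'
python3 - <<'E'
from h import *
im,m=look('w11',['dark_mill','mill_tray'],8)
x,y=540.2,-314.2
overlay('w11',m,[(x,y,8,29),(x,y,32,38),(x,y,178,6)])
togo([430,-250,250],.35)
E
```

```text
time: 22.55
eef_pos: [543.0, -311.9, 228.4]
orientation: [0.543, 0.84, 0.0, 0.001]
wrist_force: [0.5, 0.7, 0.3]
gripper_width: 1.0
finger_force: 0.0
dark_mill 0.93 [316. 241.  90. 131.] centre at z [ 556.  -343.4]
   mark 0.78 [312. 207.] [ 540.  -317.2] [ 539.3 -315.3]
mill_tray 0.85 [312. 146. 135. 253.] centre at z [ 517.1 -266.5]
   mark 0.81 [311. 156.] [ 520.1 -274.9] [ 519.9 -274. ]
eef [ 541.9 -311.4  226.1] closing yaw 0.423 j6 0.63 | shift cm [10.19 -7.69 -2.37] rot [-0.001 -0.002  0.073] steps 0.6 3.1
```

View pics/w11o.png

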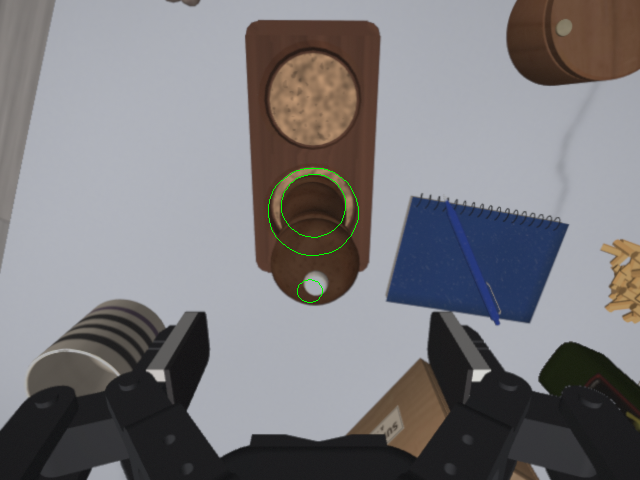

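```bash
python3 - <<'E'
from h import *
togo([377,-179,180],.42)
E
```

```text
eef [ 541.9 -311.4  226.1] closing yaw 0.423 j6 0.63 | shift cm [18.83 -9.6   4.65] rot [-0.001 -0.002  0.003] steps 0.0 5.2
```

```bash
python3 -m handwheel '[{"translation":[3,-1.6,-1],"rot":[0,0,0],"claw":1},{"translation":[7,-3.6,-1],"rot":[0,0,0],"claw":1},{"translation":[10.5,-5.4,0],"rot":[0,0,0],"claw":1},{"translation":[14,-7.2,2],"rot":[0,0,0],"claw":1},{"translation":[17,-8.8,4],"rot":[0,0,0],"claw":1},{"translation":[18.8,-9.6,4.6],"rot":[0,0,0],"claw":1},{"translation":[18.8,-9.6,4.6],"rot":[0,0,0],"claw":1},{"translation":[18.8,-9.6,4.6],"rot":[0,0,0],"claw":1},{"translation":[18.8,-9.6,4.6],"rot":[0,0,0],"claw":1}]'
python3 - <<'E'
from h import *
im,m=look('w12',['garlic'],25)
togo([377,-179,36],.42)
E
```

```text
time: 23.55
eef_pos: [378.5, -180.0, 181.7]
orientation: [0.543, 0.84, 0.0, 0.001]
wrist_force: [0.2, -0.2, -0.4]
gripper_width: 0.999
finger_force: 0.0
garlic 0.82 [315. 228.  73.  78.] centre at z [ 377.1 -182.2]
   mark 0.6 [316. 222.] [ 379.3 -184.1] [ 378.4 -182. ]
eef [ 378.7 -180.3  181.5] closing yaw 0.423 j6 0.7 | shift cm [ 0.2  -0.11 14.55] rot [0.001 0.001 0.003] steps 0.0 3.5
```

```bash
python3 -m handwheel '[{"translation":[-0.1,-0.2,4],"rot":[0,0,0],"claw":1},{"translation":[-0.1,-0.2,8],"rot":[0,0,0],"claw":1},{"translation":[-0.1,-0.2,11.5],"rot":[0,0,0],"claw":1},{"translation":[-0.1,-0.2,14],"rot":[0,0,0],"claw":1},{"translation":[-0.1,-0.2,14.6],"rot":[0,0,0],"claw":1},{"translation":[-0.1,-0.2,14.6],"rot":[0,0,0],"claw":1},{"translation":[-0.1,-0.2,14.6],"rot":[0,0,0],"claw":-1},{"translation":[-0.1,-0.2,14.6],"rot":[0,0,0],"claw":-1},{"translation":[-0.1,-0.2,14.6],"rot":[0,0,0],"claw":-1},{"translation":[-0.1,-0.2,14.6],"rot":[0,0,0],"claw":-1},{"translation":[-0.1,-0.2,14.6],"rot":[0,0,0],"claw":-1}]' 25
python3 - <<'E'
from h import *
togo([377,-179,170],.42)
E
```

```text
time: 24.62
eef_pos: [377.6, -182.0, 37.2]
orientation: [0.543, 0.84, 0.0, 0.002]
wrist_force: [0.3, 1.2, 9.5]
gripper_width: 0.626
finger_force: 24.5
eef [ 377.6 -182.    37.2] closing yaw 0.423 j6 0.7 | shift cm [  0.26   0.1  -13.28] rot [0.002 0.003 0.003] steps 0.0 3.2
```

```bash
python3 -m handwheel '[{"translation":[0,0,-0.5],"rot":[0,0,0],"claw":-1},{"translation":[0,0,-2],"rot":[0,0,0],"claw":-1},{"translation":[0,0,-5],"rot":[0,0,0],"claw":-1},{"translation":[0,0,-9],"rot":[0,0,0],"claw":-1},{"translation":[0,0,-12.5],"rot":[0,0,0],"claw":-1},{"translation":[0,0,-13.5],"rot":[0,0,0],"claw":-1},{"translation":[0,0,-13.5],"rot":[0,0,0],"claw":-1}]' 30
python3 - <<'E'
from h import *
env.get_image('top'); m=env.camera_model('top')
for r in env.regions_of('top','garlic_dish')[:1]: print(r['rect'],at(m,r['rect'][:2],28))
togo([491,40,170],.42)
E
```

```text
time: 25.2
eef_pos: [378.1, -182.2, 174.5]
orientation: [0.543, 0.84, 0.001, 0.004]
wrist_force: [1.2, 0.2, -0.6]
gripper_width: 0.617
finger_force: 31.7
[335.6, 252.6, 67.3, 64.9] [482.6288874   38.24486108  28.        ]
eef [ 376.4 -181.4  171.1] closing yaw 0.423 j6 0.7 | shift cm [15.48 19.53  0.11] rot [0.001 0.001 0.003] steps 0.0 6.0
```

```bash
python3 -m handwheel '[{"translation":[1,1.3,0],"rot":[0,0,0],"claw":-1},{"translation":[3,3.8,0],"rot":[0,0,0],"claw":-1},{"translation":[5.5,7,0],"rot":[0,0,0],"claw":-1},{"translation":[8,10,0],"rot":[0,0,0],"claw":-1},{"translation":[10.5,13,0],"rot":[0,0,0],"claw":-1},{"translation":[13,16,0],"rot":[0,0,0],"claw":-1},{"translation":[15,18.2,0],"rot":[0,0,0],"claw":-1},{"translation":[15.8,18.9,0],"rot":[0,0,0],"claw":-1},{"translation":[15.8,18.9,0],"rot":[0,0,0],"claw":-1},{"translation":[15.8,18.9,0],"rot":[0,0,0],"claw":-1}]'
python3 - <<'E'
from h import *
im,m=look('w13',['garlic_dish','garlic'],28)
overlay('w13',m,[(484,40,30,74),(484,40,8,55)])
togo([484,40,48],.42)
E
```

```text
time: 26.13
eef_pos: [482.8, 40.4, 169.2]
orientation: [0.542, 0.84, -0.001, -0.001]
wrist_force: [-0.3, -0.4, -0.3]
gripper_width: 0.618
finger_force: 31.7
garlic_dish 0.78 [324. 214. 208. 172.] centre at z [481.2  54.5]
garlic 0.71 [321. 328. 142. 145.] centre at z [516.4 -28.8]
   mark 0.69 [321. 304.] [514.5 -23.7] [512.7 -19.9]
eef [483.3  39.2 170.3] closing yaw 0.421 j6 1.23 | shift cm [ 0.04  0.09 12.23] rot [-0.    -0.     0.001] steps 0.0 2.9
```

View pics/w13o.png

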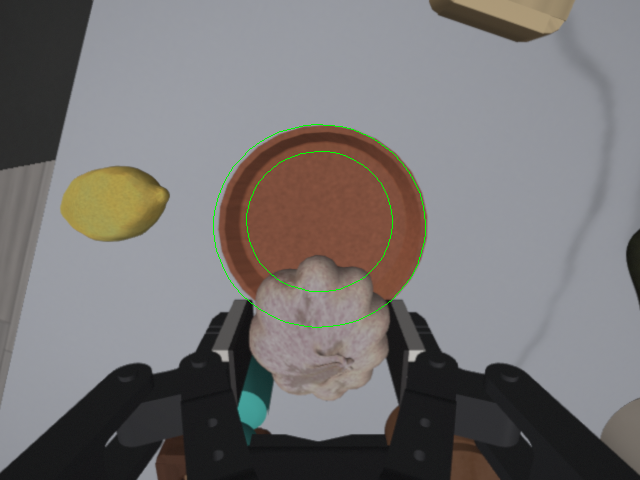

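```bash
python3 -m handwheel '[{"translation":[0,0.3,2],"rot":[0,0,0],"claw":-1},{"translation":[0,0.3,5],"rot":[0,0,0],"claw":-1},{"translation":[0,0.3,8],"rot":[0,0,0],"claw":-1},{"translation":[0,0.3,10],"rot":[0,0,0],"claw":-1},{"translation":[0,0.3,11.3],"rot":[0,0,0],"claw":-1},{"translation":[0,0.3,12],"rot":[0,0,0],"claw":-1},{"translation":[0,0.3,12.4],"rot":[0,0,0],"claw":-1},{"translation":[0,0.3,12.4],"rot":[0,0,0],"claw":-1},{"translation":[0,0.3,12.4],"rot":[0,0,0],"claw":-1}]'
```

```text
time: 27.13
eef_pos: [487.0, 41.4, 47.0]
orientation: [0.543, 0.84, 0.0, 0.0]
wrist_force: [0.3, -0.6, -0.2]
gripper_width: 0.616
finger_force: 31.7
```

```bash
python3 -m handwheel '[{"translation":[0,0,0.1],"rot":[0,0,0],"claw":-1},{"translation":[0,0,0.2],"rot":[0,0,0],"claw":-1},{"translation":[0,0,0.2],"rot":[0,0,0],"claw":-1},{"translation":[0,0,0.2],"rot":[0,0,0],"claw":0.35},{"translation":[0,0,0.2],"rot":[0,0,0],"claw":0.5},{"translation":[0,0,0.2],"rot":[0,0,0],"claw":0.65},{"translation":[0,0,0.2],"rot":[0,0,0],"claw":0.65},{"translation":[0,0,-2],"rot":[0,0,0],"claw":0.65},{"translation":[0,0,-6],"rot":[0,0,0],"claw":0.65},{"translation":[0,0,-10],"rot":[0,0,0],"claw":0.65},{"translation":[0,0,-14],"rot":[0,0,0],"claw":1},{"translation":[0,0,-18],"rot":[0,0,0],"claw":1}]'
python3 - <<'E'
from h import *
im,m=look('w14',['garlic_dish','garlic'],8)
env.get_image('top'); mt=env.camera_model('top')
for r in env.mark_of('top','garlic'): print(at(mt,r['pixel'],8))
for r in env.mark_of('top','pale_mill'): print(at(mt,r['pixel'],0))
togo([393,356,230],.136)
E
```

```text
time: 28.13
eef_pos: [485.9, 41.6, 228.3]
orientation: [0.543, 0.84, -0.0, -0.0]
wrist_force: [1.2, -0.0, 0.5]
gripper_width: 0.996
finger_force: 0.0
garlic_dish 0.72 [320. 208. 171. 164.] centre at z [488.5  40.5]
garlic_dish 0.2 [471.   6.  32.  12.] centre at z [529.2 235.1]
garlic 0.86 [322. 213.  68.  71.] centre at z [492.2  36.9]
   mark 0.73 [323. 209.] [492.6  38.9] [491.7  40.7]
[ 545.07296118 -311.80279343    8.        ]
[392.80957612 355.47697902   0.        ]
eef [485.7  41.5 225. ] closing yaw 0.423 j6 1.23 | shift cm [32.48  4.46 -0.48] rot [-0.003 -0.001  0.287] steps 2.3 7.9
```

```bash
python3 -m handwheel '[{"translation":[3,0.4,0],"rot":[0,0,0.05],"claw":1},{"translation":[7,1,0],"rot":[0,0,0.1],"claw":1},{"translation":[11,1.5,0],"rot":[0,0,0.15],"claw":1},{"translation":[15,2.1,0],"rot":[0,0,0.2],"claw":1},{"translation":[19,2.6,0],"rot":[0,0,0.25],"claw":1},{"translation":[23,3.2,0],"rot":[0,0,0.287],"claw":1},{"translation":[27,3.7,0],"rot":[0,0,0.287],"claw":1},{"translation":[30.5,4.2,0],"rot":[0,0,0.287],"claw":1},{"translation":[32.5,4.5,1],"rot":[0,0,0.287],"claw":1},{"translation":[32.5,4.5,1],"rot":[0,0,0.287],"claw":1},{"translation":[32.5,4.5,1],"rot":[0,0,0.287],"claw":1},{"translation":[32.5,4.5,1],"rot":[0,0,0.287],"claw":1}]'
python3 - <<'E'
from h import *
im,m=look('w15',['pale_mill'],0)
overlay('w15',m,[(393,356,0,29),(393,356,115,24),(393,356,140,6)])
togo([393,356,121],.136)
E
```

```text
time: 29.53
eef_pos: [393.7, 355.8, 215.5]
orientation: [0.657, 0.754, -0.001, -0.0]
wrist_force: [0.5, -0.2, -0.7]
gripper_width: 1.001
finger_force: 0.0
pale_mill 0.59 [322. 232.  82. 117.] centre at z [400.5 333. ]
   mark 0.78 [316. 204.] [391.5 357.8] [391.3 359.7]
eef [394.5 355.4 216.4] closing yaw 0.135 j6 2.17 | shift cm [ 0.08 -0.14  9.54] rot [-0.     0.    -0.001] steps 0.0 2.3
```

View pics/w15o.png

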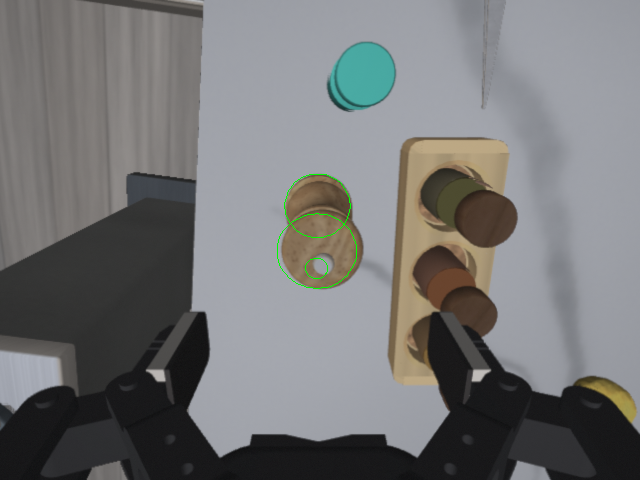

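```bash
python3 -m handwheel '[{"translation":[0.1,0,2.5],"rot":[0,0,0],"claw":1},{"translation":[0.1,0,5],"rot":[0,0,0],"claw":1},{"translation":[0.1,0,7.5],"rot":[0,0,0],"claw":1},{"translation":[0.1,0,9.5],"rot":[0,0,0],"claw":1},{"translation":[0.1,0,9.5],"rot":[0,0,0],"claw":1},{"translation":[0.1,0,9.5],"rot":[0,0,0],"claw":1},{"translation":[0.1,0,9.5],"rot":[0,0,0],"claw":-1},{"translation":[0.1,0,9.5],"rot":[0,0,0],"claw":-1},{"translation":[0.1,0,9.5],"rot":[0,0,0],"claw":-1},{"translation":[0.1,0,9.5],"rot":[0,0,0],"claw":-1},{"translation":[0.1,0,9.5],"rot":[0,0,0],"claw":-1},{"translation":[0.1,0,9.5],"rot":[0,0,0],"claw":-1}]' 90
```

```text
time: 30.68
eef_pos: [394.7, 358.5, 123.5]
orientation: [0.657, 0.754, 0.002, -0.0]
wrist_force: [-0.3, -0.9, 11.0]
gripper_width: 0.527
finger_force: 89.8
```

```bash
python3 -m handwheel '[{"translation":[0,0,-0.5],"rot":[0,0,0],"claw":-1},{"translation":[0,0,-2],"rot":[0,0,0],"claw":-1},{"translation":[0,0,-4.5],"rot":[0,0,0],"claw":-1},{"translation":[0,0,-7.5],"rot":[0,0,0],"claw":-1},{"translation":[0,0,-10],"rot":[0,0,0],"claw":-1},{"translation":[0,0,-11.5],"rot":[0,0,0],"claw":-1},{"translation":[0,0,-12],"rot":[0,0,0],"claw":-1},{"translation":[0,0,-12],"rot":[0,0,0],"claw":-1}]' 90
python3 - <<'E'
from h import *
togo([440,0,240],.28)
togo([430,-200,240],.42)
E
```

```text
time: 31.35
eef_pos: [394.4, 357.8, 242.7]
orientation: [0.657, 0.754, 0.001, 0.0]
wrist_force: [0.2, -0.7, -1.7]
gripper_width: 0.526
finger_force: 92.2
eef [394.4 357.8 242.7] closing yaw 0.136 j6 2.17 | shift cm [-36.07  -0.33   0.22] rot [ 0.002 -0.001 -0.144] steps 1.2 8.7
eef [394.4 357.8 242.7] closing yaw 0.136 j6 2.17 | shift cm [-55.75  -4.04   0.18] rot [ 0.002 -0.001 -0.284] steps 2.3 13.4
```

```bash
python3 -m handwheel '[{"translation":[-0.5,0,0],"rot":[0,0,0],"claw":-1},{"translation":[-1.5,0,0],"rot":[0,0,0],"claw":-1},{"translation":[-3,0,0],"rot":[0,0,-0.02],"claw":-1},{"translation":[-5,0,0],"rot":[0,0,-0.04],"claw":-1},{"translation":[-7.5,0,0],"rot":[0,0,-0.06],"claw":-1},{"translation":[-10.2,0,0],"rot":[0,0,-0.08],"claw":-1},{"translation":[-13,0,0],"rot":[0,0,-0.1],"claw":-1},{"translation":[-15.8,0,0],"rot":[0,0,-0.12],"claw":-1},{"translation":[-18.6,0,0],"rot":[0,0,-0.14],"claw":-1},{"translation":[-21.4,0,0],"rot":[0,0,-0.16],"claw":-1},{"translation":[-24.2,0,0],"rot":[0,0,-0.18],"claw":-1},{"translation":[-27,-0.2,0],"rot":[0,0,-0.2],"claw":-1}]'
python3 - <<'E'
from h import *
togo([420,-190,240],.42)
E
```

```text
time: 32.35
eef_pos: [427.7, 87.5, 240.2]
orientation: [0.579, 0.816, -0.001, -0.001]
wrist_force: [0.4, 0.3, -2.0]
gripper_width: 0.531
finger_force: 92.2
eef [427.7  87.5 240.2] closing yaw 0.337 j6 1.44 | shift cm [-25.93  -9.9    0.03] rot [-0.002 -0.    -0.083] steps 0.7 6.7
```

```bash
python3 -m handwheel '[{"translation":[-2.4,-0.9,0],"rot":[0,0,0],"claw":-1},{"translation":[-5,-1.9,0],"rot":[0,0,-0.03],"claw":-1},{"translation":[-7.7,-2.9,0],"rot":[0,0,-0.05],"claw":-1},{"translation":[-10.3,-3.9,0],"rot":[0,0,-0.07],"claw":-1},{"translation":[-13,-5,0],"rot":[0,0,-0.085],"claw":-1},{"translation":[-15.6,-6,0],"rot":[0,0,-0.085],"claw":-1},{"translation":[-18.2,-7,0],"rot":[0,0,-0.085],"claw":-1},{"translation":[-20.8,-8,0],"rot":[0,0,-0.085],"claw":-1},{"translation":[-23,-8.8,0],"rot":[0,0,-0.085],"claw":-1},{"translation":[-24.4,-9.4,0],"rot":[0,0,-0.085],"claw":-1},{"translation":[-25,-9.6,0],"rot":[0,0,-0.085],"claw":-1},{"translation":[-25,-9.6,0],"rot":[0,0,-0.085],"claw":-1}]'
python3 - <<'E'
from h import *
togo([503,-232.5,185],.42)
E
```

```text
time: 33.35
eef_pos: [419.4, -179.1, 240.3]
orientation: [0.545, 0.839, -0.0, -0.001]
wrist_force: [-0.0, -1.1, -2.4]
gripper_width: 0.525
finger_force: 92.2
eef [ 419.4 -179.1  240.3] closing yaw 0.419 j6 0.75 | shift cm [-8.28  5.48  5.51] rot [-0.001 -0.001 -0.001] steps 0.0 2.7
```

```bash
python3 -m handwheel '[{"translation":[-0.6,0.4,0.5],"rot":[0,0,0],"claw":-1},{"translation":[-1.8,1.2,1.5],"rot":[0,0,0],"claw":-1},{"translation":[-3.5,2.3,3],"rot":[0,0,0],"claw":-1},{"translation":[-5.2,3.4,4.3],"rot":[0,0,0],"claw":-1},{"translation":[-6.9,4.5,5.2],"rot":[0,0,0],"claw":-1},{"translation":[-7.8,5.2,5.5],"rot":[0,0,0],"claw":-1},{"translation":[-8.2,5.5,5.5],"rot":[0,0,0],"claw":-1},{"translation":[-8.2,5.5,5.5],"rot":[0,0,0],"claw":-1},{"translation":[-8.2,5.5,5.5],"rot":[0,0,0],"claw":-1},{"translation":[-8.2,5.5,5.5],"rot":[0,0,0],"claw":-1}]'
python3 - <<'E'
from h import *
im,m=look('w16',['mill_tray','pale_mill'],8)
overlay('w16',m,[(503,-232.5,32,38),(503,-232.5,8,38)])
togo([503,-232.5,132],.42)
E
```

```text
time: 34.18
eef_pos: [503.6, -229.8, 186.9]
orientation: [0.544, 0.839, 0.0, 0.0]
wrist_force: [0.3, 0.3, -2.1]
gripper_width: 0.524
finger_force: 92.2
mill_tray 0.6 [316. 269. 140. 241.] centre at z [ 520.5 -270.6]
pale_mill 0.85 [318. 297. 128. 195.] centre at z [ 532.3 -293.7]
   mark 0.9 [315. 242.] [ 511. -252.] [ 509.9 -249.4]
eef [ 503.9 -230.3  186.8] closing yaw 0.421 j6 0.72 | shift cm [-0.17 -0.17  5.48] rot [0.001 0.    0.001] steps 0.0 1.3
```

View pics/w16o.png

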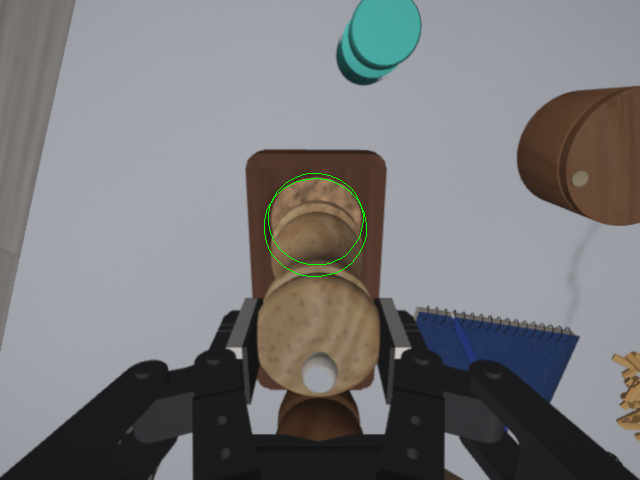

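```bash
python3 - <<'E'
from h import *
print(xoff(186.8-123.5,29,201,317).round(1))
togo([503,-232.5,132],.42)
E
python3 -m handwheel '[{"translation":[-0.2,-0.1,0.5],"rot":[0,0,0],"claw":-1},{"translation":[-0.2,-0.1,1.5],"rot":[0,0,0],"claw":-1},{"translation":[-0.2,-0.1,2],"rot":[0,0,0],"claw":-1},{"translation":[-0.2,-0.1,2],"rot":[0,0,0],"claw":-1}]'
```

```text
[ -2.3  -0.4 123.5]
eef [ 503.9 -230.3  186.8] closing yaw 0.421 j6 0.72 | shift cm [-0.17 -0.17  5.48] rot [0.001 0.    0.001] steps 0.0 1.3
time: 34.77
eef_pos: [503.0, -232.3, 164.4]
orientation: [0.544, 0.839, -0.0, -0.001]
wrist_force: [0.7, -0.1, -2.4]
gripper_width: 0.526
finger_force: 92.2
```

```bash
python3 -m handwheel '[{"translation":[0.2,0,0.6],"rot":[0,0,0],"claw":-1},{"translation":[0.2,0,1.4],"rot":[0,0,0],"claw":-1},{"translation":[0.2,0,2.2],"rot":[0,0,0],"claw":-1},{"translation":[0.2,0,2.8],"rot":[0,0,0],"claw":-1},{"translation":[0.2,0,3.2],"rot":[0,0,0],"claw":-1},{"translation":[0.2,0,3.3],"rot":[0,0,0],"claw":-1},{"translation":[0.2,0,3.3],"rot":[0,0,0],"claw":-1}]'
```

```text
time: 35.35
eef_pos: [503.0, -230.8, 132.9]
orientation: [0.544, 0.839, -0.0, -0.0]
wrist_force: [0.5, 0.3, -1.6]
gripper_width: 0.527
finger_force: 92.2
```

```bash
python3 -m handwheel '[{"translation":[0,0,0.1],"rot":[0,0,0],"claw":-1},{"translation":[0,0,0.2],"rot":[0,0,0],"claw":-1},{"translation":[0,0,0.2],"rot":[0,0,0],"claw":-1},{"translation":[0,0,0.2],"rot":[0,0,0],"claw":0.3},{"translation":[0,0,0.2],"rot":[0,0,0],"claw":0.6},{"translation":[0,0,0.2],"rot":[0,0,0],"claw":1},{"translation":[0,0,0.2],"rot":[0,0,0],"claw":1},{"translation":[0,0,-2],"rot":[0,0,0],"claw":1},{"translation":[0,0,-5],"rot":[0,0,0],"claw":1},{"translation":[0,0,-8],"rot":[0,0,0],"claw":1},{"translation":[0,0,-10],"rot":[0,0,0],"claw":1},{"translation":[0,0,-10],"rot":[0,0,0],"claw":1}]'
python3 - <<'E'
from h import *
im,m=look('w17',['pale_mill','dark_mill'],8)
a,b=(503,-232.5),(540.2,-314.2)
overlay('w17',m,[(*a,8,29),(*b,8,29),(*a,32,38),(*b,32,38),(*a,148,6),(*b,178,6)])
env.get_image('top'); mt=env.camera_model('top')
for q,z in [('spice_jar_a',8),('pale_mill',8),('dark_mill',8),('garlic',8),('salt_pot',0)]:
    for r in env.mark_of('top',q): print(q,round(r['confidence'],2),at(mt,r['pixel'],z)[:2].round(1))
E
```

```text
time: 36.35
eef_pos: [504.8, -231.6, 237.8]
orientation: [0.544, 0.839, 0.001, 0.003]
wrist_force: [0.3, 0.4, 0.0]
gripper_width: 0.998
finger_force: 0.0
pale_mill 0.87 [318. 226.  80. 107.] centre at z [ 515.  -252.3]
   mark 0.91 [311. 202.] [ 500.7 -235.5] [ 500.1 -233.7]
dark_mill 0.74 [319. 348.  76. 152.] centre at z [ 571.7 -374.6]
   mark 0.91 [316. 288.] [ 541.6 -315.7] [ 540.  -312.1]
spice_jar_a 0.92 [499.3 323.5]
spice_jar_a 0.73 [496.4 388.5]
spice_jar_a 0.68 [403.6 464.7]
spice_jar_a 0.66 [510.2 257.9]
pale_mill 0.87 [ 501.8 -228. ]
dark_mill 0.53 [ 511.5 -271.1]
dark_mill 0.47 [ 541.3 -307.7]
garlic 0.62 [ 508.7 -269.8]
garlic 0.59 [491.4  38.6]
salt_pot 0.57 [ 663.6 -101.2]
```

View pics/w17o.png

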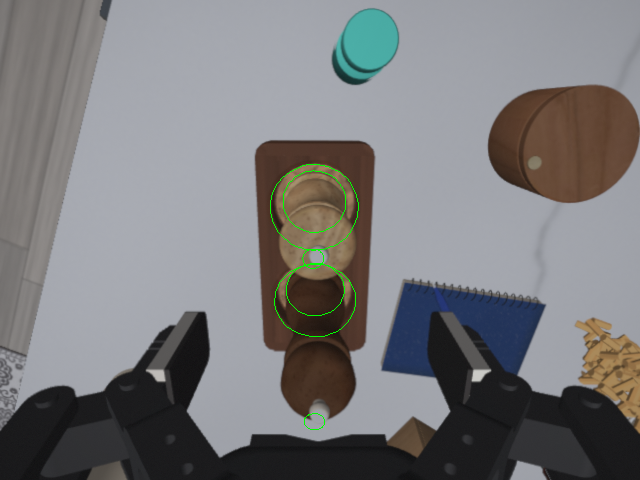

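```bash
python3 -c "
from workcell import env
print(env.job_done())"
```

```text
the job is handed in; nothing more can be done
None
```

I handed the job in at about 36 s of robot time. Both mills are in the mill tray, all three jars in the spice block, and the garlic in the dish; the last pictures show everything in place and the salt pot and turquoise jars untouched, but the judge returned no verdict.

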